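# Put the round flask away and pin the lid back on its case

## Robot

A 6-joint arm with a two-finger parallel gripper is mounted at the origin on the work surface. World frame = base frame: x ahead of the robot, y to its left, z up, the work surface at z = 0. Lengths are in mm, angles in rad, forces in N, time in s.
With the tool pointing down it reaches from about 275 to 1000 mm from the base axis. Payload 8.4 kg.
Tool frame: the origin (TCP) lies midway between the tips of the shut fingers; the grasp point (between the pads) lies 19 mm behind it; y points along the fingers, z is the direction in which the jaws open and shut, and the axes are right-handed (so a half turn about y gives the same grasp; the last joint's range is limited). The gripper opens to 85 mm and grips with 20 to 120 N. Pads are 22 mm wide; open, the fingers measure 114 mm over their backs; the gripper's body (76 mm by 85 mm) begins 54 mm behind the grasp point. The pads swing forward as they close: fully open they stand 13 mm farther back than shut.
Start: joints at [1.346, 0.353, 1.633, -0, 1.155, -0.002], TCP at [138.099, 609.554, 231.281] pointing down, gripper open.
Joint ranges: [-2.63, 2.63], [-0.92, 2.1], [0.06, 2.66], [-1.3, 4.44], [0, 2.69], [-3.02, 3.02]. Speed limits (rad/s): [2.22, 2.22, 2.79, 3.14, 3.14, 3.14].

## Interface

Orientations are given as [roll, pitch, yaw] about the fixed x, y, z axes, in that order (R = Rz(yaw) Ry(pitch) Rx(roll)).
In Python, from rig import r gives the robot as it stands. The module is installed in compiled form; this text tells all that it offers.
- The arm moves only by the tool apply_moves, never from a script. Its argument "plan" is text: rows parted by semicolons, each of 7 numbers parted by spaces: the shift along the tool's x, y, z in cm, then the turn, a rotation vector about the tool's x, y, z in degrees, then the closure, from 0 (fully open) to 1 (shut). A call has 1 to 20 rows; each row shifts and turns the pose as measured when the row begins, along the tool's axes as they then stand; what a row does not reach is not made up. A row lasts 1/10 s, in which the tool goes at most 50 mm and 8.59 degrees, less where a joint would pass 70% of its speed; a pose out of reach is approached as far as the arm can. A call is refused whole if a number of a shift passes 5 or a number of a turn 8.59, either way. A call with a gripper value outside its range is refused whole. The fingers move at their own pace and stop on an object; "squeeze" is the grip in N (left out, the last holds). Time passes only in rows, so rows that do not move let the fingers close. It gives the time, the measured TCP pose, the force and the opening at its end, in the units of the state.
- r.sense(): the state, without advancing time (a new reading comes with each control period).
- r.grab_frame(name): name is "side" or "top" or "wrist"; returns the picture (400x640x3 uint8, blue, green, red); there is no depth.
- r.get_calibration(name): a dict with "vertical_fov" (degrees; the focal length in pixels is half the picture's height over the tangent of half this angle, whatever the lens; pixels are square), "cx", "cy" (the principal point, pixels), "R" (3x3) and "t" (3): a world point X has camera coordinates R X + t; the wrist camera has in their place "hand_eye" (4x4, takes a point from camera to tool coordinates, whose origin is the TCP and whose axes are the tool frame's). Camera axes: x right, y down, z forward; pixel columns grow to the right and rows downward; lengths in mm; the calibration is good to about 2 mm. A picture is of the moment at which its call begins: read the wrist's pose just before it. get_calibration takes no time and is no camera call.
- r.sign_off(): hands the job in, once; it reports no verdict.
The state is a dict: "clock": time; "qpos": joint angles; "qvel": joint speeds; "joint_efforts": joint torques, N m; "eef_pos": TCP position; "tcp_rot": TCP orientation; "contact_force": force on the tool from outside, world axes, zero at the start; "wrist_torque": the same for the moment, N m; "opening": opening from 0.0 (shut) to 1.0 (fully open).
Only numpy, scipy, OpenCV 4.12 (cv2) and the standard library are available. Lean on these libraries where they do the work, as an engineer would, in place of code of your own. Each camera call takes 0.05 s, during which the arm holds its last target. There are 200 camera calls.

## Task

Put the round-bottomed flask back in its white case: set it down gently in the cork ring inside, upright and centred. Then lay the loose lid squarely on the case so that its hinge knuckles drop between those of the case, and slide the D-handled hinge pin through all the knuckles until its handle meets the end knuckle. Do not shift the other glassware and tools on the bench.

Things in the scene. Friction and masses are not known exactly. Their poses are not given: they have to be found in the camera images.
- case: White plastic open-topped case on a grey base plate, fixed to the bench. Origin: centre of the plate's underside, at bench height. z up; x points from the latch side to the hinge side, y lies along the hinge. The box is 140 mm (x) by 120 mm (y) outside, 130 by 110 inside, walls and floor 5 mm; rim 132 mm above the bench, inner floor 13 mm. Plate 170 (x) by 140 (y) by 8 mm.
- ring_seat (a point): The point inside the case, over the middle of the case, where the centre of the flask's ball comes to lie when the flask sits in the case's cork ring: 53.5 mm above the bench, 78.5 mm below the rim. The cork ring lies on the inner floor: 76 mm outside, hole 36 mm, 14 mm high.
- rim_center (a point): Centre of the case's open top, at rim height. The lid's point lid_under lies here when the lid is on.
- hinge_mid (a point): Middle of the case's hinge axis, with the case's axes: the axis runs along y at rim height, 85 mm in x from the case's centre. Three steel knuckles (24 mm outside, bore 14 mm, 24 mm long), two at the ends and one in the middle, 28 mm free between. Outer end faces at y = +64 and -64 mm, 4 mm beyond the box. The pin may go in from either end.
- lid_handle (a point): Middle of the grip bar of the loose lid (0.25 kg): bar 80 mm long along the lid's y, 14 mm wide in x, 12 mm thick, its middle 36 mm above the lid's underside, 24 mm free beneath it. Axes are those of the lid: z up, x towards its hinge knuckles.
- lid_under (a point): Middle of the lid's underside, with the lid's axes. Plate 140 mm (x) by 120 (y) by 6 mm. Four round-nosed corner legs 28 mm long, 16 mm thick, hang below: on the bench the lid stands on them, right side up; on the case they enter the box with about 2 mm play. When on, its x points to the hinge side, as on the case.
- pin_handle (a point): Where to take the steel hinge pin (0.17 kg): middle of its flat D-shaped handle, 10 mm thick, 30 mm wide across (pin's y) and 60 mm long (pin's x). x points along the pin to its tip, z up. The pin lies flat on the bench, this point 5 mm above it. The handle's front bar has its stop face 30 mm ahead of this point (+x).
- pin_mid (a point): Point on the pin's axis, 94 mm ahead (+x) of pin_handle and 64 mm ahead of the stop face; it lies at hinge_mid when the pin is fully home from either end. The shaft is 10 mm thick and 140 mm long from stop face to tip; the last 10 mm taper to 4 mm.
- flask_neck (a point): Where to take the clear glass flask (about 90 g, 105 mm tall): on the axis of its neck, 22 mm thick, 82 mm above its lowest point and 50 mm above the centre of its ball; the neck ends 23 mm higher, in a 25 mm bead. z points up out of the mouth. It starts upright in another cork ring (80 mm across, 20 mm high), which stays. In a ring the ball can tip if pushed: open gently.
- flask_ball (a point): Centre of the flask's round ball, 64 mm in diameter.
- beaker: Bystander: glass beaker 74 mm across its rim, 90 mm high; origin at its underside. It and the flask may have changed places.
- mortar: Bystander: white porcelain mortar bowl 90 mm across, 55 mm high, origin at its underside.
- conical_flask: Bystander: glass conical flask 80 mm across, 114 mm high, origin at its underside.
- spatula: Bystander: slim steel laboratory spatula 180 mm long, 5 mm thick, lying on the bench between case and pin.
- wash_bottle: Bystander: white wash bottle 64 mm across, 165 mm high with its spout, origin at its underside.
- lid_hinge (a point): Middle of the lid's hinge axis, with the lid's axes: at the height of its underside, 85 mm in x from its middle. Two steel knuckles (24 mm outside, bore 14 mm, 20 mm long) are centred at y = +26 and -26 mm; they fit into the gaps of the case's hinge with 4 mm to spare at each side.
There are look-alikes about, which are no part of the job. Leave any yellow look-alike of the part that bears pin_handle alone.

How it is judged:
By the outcome, as a careful person would: the job done as asked, in the order asked, and still so for the second after the job is handed in, with the robot touching nothing.
It also fails if it takes over 66 s, if anything falls off the work surface, if the arm or the gripper's body presses on something with over 40 N, if the wrist force passes 120 N, or if a joint passes its speed limit or range.

## Working session

There is one attempt and no reset: what is moved stays moved. The work goes in short steps, Python scripts to look and compute and a tool call to move; the robot and the scene stay as the last step left them, time stands still between calls to the robot, and variables do not carry over. Pictures are saved under pics/ and viewed, about 8 in all and at most 12, crops included, and the job is handed in when it is done.

Besides the shell and the picture viewer there is one more tool, called after "Emit:" as name(argument=value, ...) on one line, values as JSON. apply_moves: Moves the arm, as the interface text tells. Its arguments: {"type":"object","properties":{"plan":{"type":"string"},"squeeze":{"type":"number"}},"required":["plan"]}

```bash
mkdir -p pics; python3 - <<'E'
from rig import r
import cv2,json
for n in("side","top"):
    cv2.imwrite(f"pics/{n}0.png",r.grab_frame(n)); print(n,r.get_calibration(n))
print(r.get_calibration("wrist"))
s=r.sense();print(s["clock"],s["eef_pos"],s["tcp_rot"],s["contact_force"],s["opening"])
cv2.imwrite("pics/wrist0.png",r.grab_frame("wrist"))
E
```

```text
side {'vertical_fov': 55.12113575849222, 'cx': 320.6234126400661, 'cy': 198.2197064101616, 'R': array([[ 0.99369489, -0.11179556, -0.00849836],
       [-0.07247053, -0.58261799, -0.80950868],
       [ 0.08554818,  0.80502052, -0.5870464 ]]), 't': array([-526.99131354,  149.45405259, 1256.16957925])}
top {'vertical_fov': 54.77663882426144, 'cx': 323.4619637447916, 'cy': 196.4468949701812, 'R': array([[-0.02691529, -0.99935078,  0.02394964],
       [-0.98507057,  0.02244025, -0.17068216],
       [ 0.17003391, -0.02818604, -0.98503503]]), 't': array([ 45.42338005, 526.22726126, 962.109535  ])}
{'vertical_fov': 65.02505254196016, 'cx': 319.4443997403363, 'cy': 200.83153040198343, 'hand_eye': array([[-9.65133179e-05,  9.47758292e-01,  3.18989357e-01,
        -8.12404295e+01],
       [-1.54785202e-03, -3.18989118e-01,  9.47757114e-01,
        -1.41897358e+02],
       [ 9.99998797e-01, -4.02277138e-04,  1.49777629e-03,
         4.66207658e-01],
       [ 0.00000000e+00,  0.00000000e+00,  0.00000000e+00,
         1.00000000e+00]])}
0.1 [137.9964305  609.14134966 230.6396308 ] [-1.57205493e+00  1.77144175e-05 -2.22760579e-01] [ 0.57056894 -0.41597738  0.76673949] 0.9966228103045562
```

View pics/top0.png

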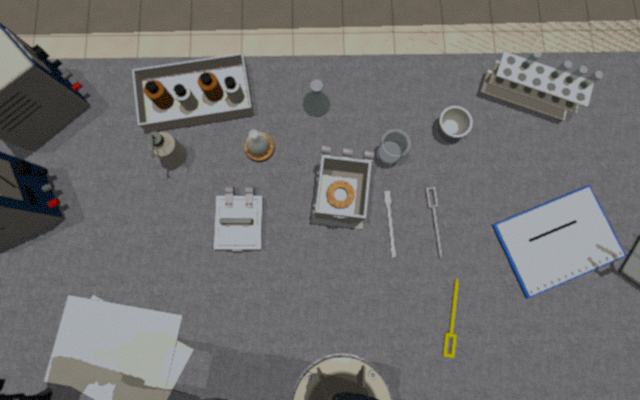

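View pics/side0.png

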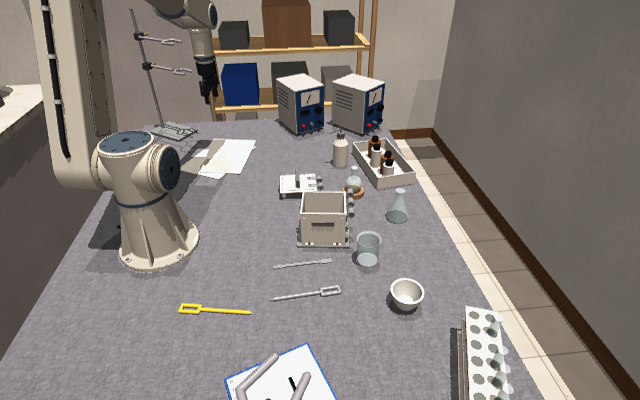

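The side and top views show these candidates, by top-view pixel:
- **Flask:** the round flask in a cork ring (257,145), the conical flask (317,97), the beaker (395,147) and the wash bottle (165,150). I choose the one in the ring.
- **Pin:** the steel D-handle (432,195, tip at 440,255), the spatula (390,222) and the yellow look-alike (452,320). I choose the steel one.
- **Lid:** (238,222).
- **Case:** (343,190), hinge to the far side.

Next is a close crop and rough positions.

```bash
cat > h.py <<'E'
import numpy as np, cv2
from rig import r
from scipy.spatial.transform import Rotation as Ro
def cam(n,pose=None):
    c=r.get_calibration(n); f=200/np.tan(np.radians(c["vertical_fov"]/2))
    K=np.array([[f,0,c["cx"]],[0,f,c["cy"]],[0,0,1]])
    if n!="wrist": return K,np.array(c["R"]),np.array(c["t"])
    p,e=pose; T=np.eye(4); T[:3,:3]=Ro.from_euler("xyz",e).as_matrix(); T[:3,3]=p
    M=np.linalg.inv(T@np.array(c["hand_eye"])); return K,M[:3,:3],M[:3,3]
def px2w(C,uv,z):
    K,R,t=C; o=-R.T@t; d=R.T@np.linalg.solve(K,[uv[0],uv[1],1]); return o+d*(z-o[2])/d[2]
def w2px(C,X):
    K,R,t=C; q=K@(R@np.asarray(X,float)+t); return q[:2]/q[2]
def snap(name):
    s=r.sense(); pose=(np.array(s["eef_pos"]),np.array(s["tcp_rot"])); im=r.grab_frame("wrist")
    cv2.imwrite(f"pics/{name}.png",im); np.save(f"pics/{name}.npy",np.r_[pose[0],pose[1]])
    print(name,s["clock"],pose[0].round(1),pose[1].round(4)); return im
def load(name):
    p=np.load(f"pics/{name}.npy"); return cam("wrist",(p[:3],p[3:]))
def go(target,yaw=None):
    "shift from current pose in tool axes, cm, and turn about tool y, deg (keeps tool down)"
    s=r.sense(); p=np.array(s["eef_pos"]); e=s["tcp_rot"]; R=Ro.from_euler("xyz",e).as_matrix()
    print("t",round(s["clock"],2),"pos",p.round(1),"rot",np.round(e,4),"open",round(s["opening"],3),"F",np.round(s["contact_force"],1))
    print(" shift cm",(R.T@(np.array(target)-p)/10).round(2),end="")
    y=e[2] if yaw is None else yaw
    print(" turn deg",np.degrees(Ro.from_matrix(R.T@Ro.from_euler("xyz",[-np.pi/2,0,y]).as_matrix()).as_rotvec()).round(2))
E
python3 - <<'E'
from h import *
T=cam("top"); S=cam("side")
for n,uv,z in [("flaskmouth",(253,134),120),("ring",(259,147),20),("lidhandle",(237,221),64),("caseNW",(322,156),132),("caseNE",(371,157),132),("caseSE",(364,218),132),("caseSW",(316,215),132),("pinH",(432,190),5),("pintip",(440,256),5),("spA",(388,193),3),("spB",(393,254),3),("beaker",(396,140),90),("mortar",(456,120),55),("con",(317,103),0)]:
    print(n,px2w(T,uv,z).round(0))
im=cv2.imread("pics/top0.png")[80:265,200:465]
cv2.imwrite("pics/crop0.png",cv2.resize(im,None,fx=3,fy=3,interpolation=cv2.INTER_CUBIC))
E
```

```text
flaskmouth [675. 204. 120.]
ring [672. 203.  20.]
lidhandle [466. 252.  64.]
caseNW [612.  36. 132.]
caseNE [607. -83. 132.]
caseSE [458. -60. 132.]
caseSW [468.  54. 132.]
pinH [ 545. -267.    5.]
pintip [ 366. -275.    5.]
spA [ 540. -146.    3.]
spB [ 375. -150.    3.]
beaker [ 662. -156.   90.]
mortar [ 726. -330.   55.]
con [805.  42.   0.]
```

View pics/crop0.png

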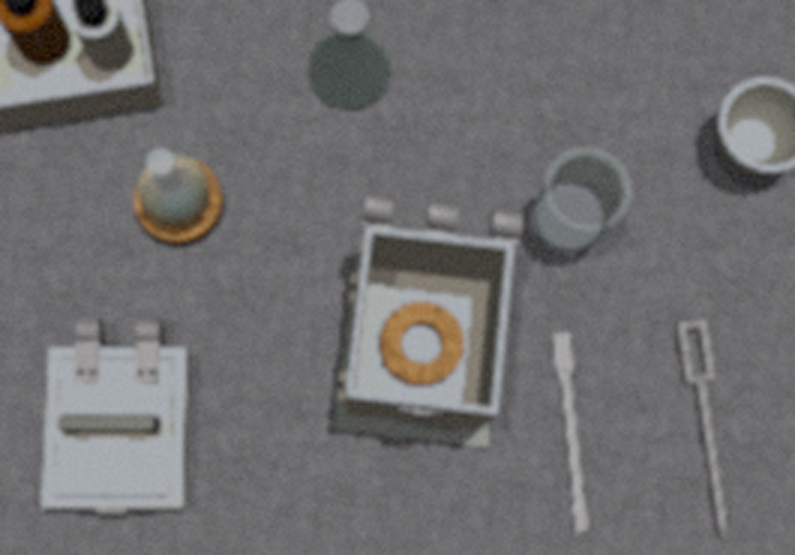

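The crop shows:
- Round flask in its cork ring at crop (178,200).
- Lid with two knuckles pointing away at (115,425).
- Case with hinge knuckles at (378,208), (443,216) and (507,222).
- Beaker by the right hinge end.
- Spatula at (570,430), with no D-handle.
- Steel D-handled pin with its handle at (697,350).

The choices are confirmed. I'll insert the pin from the +y end, since the beaker crowds the other end, and keep the tool at a yaw of about -1.6 throughout.

```bash
cat >> h.py <<'E'
def rows(target,yaw=None,n=None,grip=0,vmax=4.5):
    s=r.sense(); p=np.array(s["eef_pos"]); e=s["tcp_rot"]; R0=Ro.from_euler("xyz",e)
    y=e[2] if yaw is None else yaw
    R1=Ro.from_euler("xyz",[-np.pi/2,0,y]); w=(R0.inv()*R1).as_rotvec()
    d=np.array(target)-p
    n=n or int(np.ceil(max(np.linalg.norm(d)/10/vmax,np.degrees(np.linalg.norm(w))/8,1)))
    print("pos",p.round(1),"rot",np.round(e,3),"open",round(s["opening"],3),"F",np.round(s["contact_force"],1),"t",round(s["clock"],2))
    out=[]
    for i in range(n):
        Ri=R0*Ro.from_rotvec(w*i/n); sh=Ri.inv().apply(d/n)/10; tw=np.degrees(w/n)
        out.append(" ".join(f"{v:.2f}" for v in [*sh,*tw])+f" {grip}")
    print(n,"rows:","; ".join(out))
E
python3 - <<'E'
from h import *
rows((560,330,300),-1.65)
E
```

```text
pos [138.  609.2 230.7] rot [-1.572  0.    -0.223] open 0.996 F [ 0.5 -0.5  0.1] t 0.15
12 rows: 3.94 -0.58 -1.49 0.00 6.81 0.00 0; 4.09 -0.58 -1.01 0.00 6.81 0.00 0; 4.18 -0.58 -0.52 0.00 6.81 0.00 0; 4.22 -0.58 -0.02 0.00 6.81 0.00 0; 4.19 -0.58 0.48 0.00 6.81 0.00 0; 4.10 -0.58 0.97 0.00 6.81 0.00 0; 3.96 -0.58 1.45 0.00 6.81 0.00 0; 3.76 -0.58 1.91 0.00 6.81 0.00 0; 3.50 -0.58 2.35 0.00 6.81 0.00 0; 3.20 -0.58 2.74 0.00 6.81 0.00 0; 2.85 -0.58 3.10 0.00 6.81 0.00 0; 2.46 -0.58 3.42 0.00 6.81 0.00 0
```

Emit:
apply_moves(plan="3.9 -0.6 -1.5 0 6.8 0 0; 4.1 -0.6 -1.0 0 6.8 0 0; 4.2 -0.6 -0.5 0 6.8 0 0; 4.2 -0.6 0 0 6.8 0 0; 4.2 -0.6 0.5 0 6.8 0 0; 4.1 -0.6 1.0 0 6.8 0 0; 4.0 -0.6 1.4 0 6.8 0 0; 3.8 -0.6 1.9 0 6.8 0 0; 3.5 -0.6 2.4 0 6.8 0 0; 3.2 -0.6 2.7 0 6.8 0 0; 2.8 -0.6 3.1 0 6.8 0 0; 2.5 -0.6 3.4 0 6.8 0 0; 0 0 0 0 0 0 0")

```text
clock: 1.45
eef_pos: [568.0, 309.0, 301.8]
tcp_rot: [-1.572, -0.005, -1.702]
contact_force: [0.7, 0.3, 0.2]
opening: 1.0
```

```bash
python3 - <<'E'
from h import *
im=snap("w1"); s=r.sense(); print(s["qpos"])
E
```

```text
w1 1.45 [568.  309.  301.8] [-1.5723 -0.0053 -1.7025]
[ 0.5002089   0.3338437   1.50377967 -0.00224888  1.30977746  0.62878973]
```

View pics/w1.png

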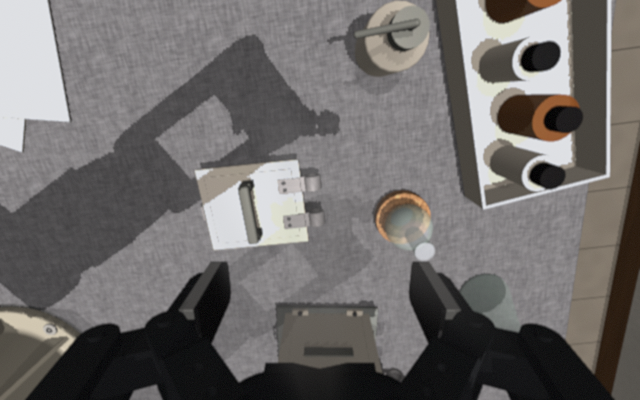

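The wrist view shows the lid with its grip bar at (248,212) and knuckles at (300,185) and (303,220). The flask mouth is at (425,251), its ring is centred near (404,219), and the case is partly visible at (326,335). I'll extract these numerically.

```bash
python3 - <<'E'
from h import *
im=cv2.imread("pics/w1.png"); C=load("w1"); hsv=cv2.cvtColor(im,cv2.COLOR_BGR2HSV)
# ring
m=cv2.inRange(hsv,(8,110,70),(22,255,255)); m[:170]=0;m[260:]=0;m[:,:360]=0;m[:,450:]=0
p=cv2.findNonZero(m); hull=cv2.convexHull(p); el=cv2.fitEllipse(hull); print("ring ell",el)
for z in(0,10,20): print(z,px2w(C,el[0],z).round(1))
# mouth
g=cv2.cvtColor(im,cv2.COLOR_BGR2GRAY); mm=cv2.inRange(hsv,(0,0,165),(180,50,255)); mm[:235]=0;mm[270:]=0;mm[:,:408]=0;mm[:,445:]=0
n,l,st,c=cv2.connectedComponentsWithStats(mm); i=1+st[1:,4].argmax(); print("mouth",st[i],c[i])
for z in(114,119,124): print(z,px2w(C,c[i],z).round(1), "top px",w2px(cam("top"),px2w(C,c[i],z)).round(1),"side",w2px(cam("side"),px2w(C,c[i],z)).round(1))
print("ring proj top",w2px(cam("top"),px2w(C,el[0],10)).round(1),"side",w2px(cam("side"),px2w(C,el[0],10)).round(1))
# rings in fixed cams
for nme,box in(("top",(130,165,240,280)),("side",(165,205,335,375))):
    t=cv2.imread(f"pics/{nme}0.png"); h=cv2.cvtColor(t,cv2.COLOR_BGR2HSV); q=cv2.inRange(h,(8,110,70),(22,255,255)); a=np.zeros_like(q); a[box[0]:box[1],box[2]:box[3]]=q[box[0]:box[1],box[2]:box[3]]
    e=cv2.fitEllipse(cv2.convexHull(cv2.findNonZero(a))); print(nme,"ring",e, px2w(cam(nme),e[0],10).round(1))
a=cv2.resize(im[140:290,180:460],None,fx=2.8,fy=2.8,interpolation=cv2.INTER_CUBIC)
cv2.imwrite("pics/crop1.png",a)
E
```

```text
ring ell ((403.1565856933594, 217.5727081298828), (51.874454498291016, 53.288169860839844), 31.709739685058594)
0 [682.4 198.6   0. ]
10 [680.1 203.   10. ]
20 [677.8 207.3  20. ]
mouth [415 242  20  19 294] [424.38435374 251.2414966 ]
114 [678.7 202.3 114. ] top px [254.1 133.2] side [354.3 168.4]
119 [677.2 205.2 119. ] top px [252.7 133.1] side [353.8 166.8]
124 [675.7 208.  124. ] top px [251.2 133. ] side [353.3 165.3]
ring proj top [259.7 145.2] side [353.4 191.4]
top ring ((259.0892333984375, 146.79299926757812), (27.15857696533203, 28.39441680908203), 71.40210723876953) [675.7 204.6  10. ]
side ring ((353.09747314453125, 190.8650665283203), (14.334936141967773, 20.53633689880371), 100.34297943115234) [679.4 206.7  10. ]
```

View pics/crop1.png

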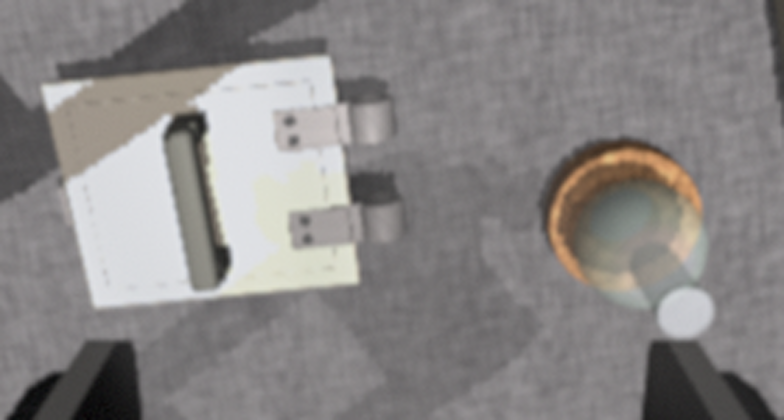

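Flask axis is at about (678, 204.5), and all three cameras agree. I'll go above it and recheck the mouth by numbers.

```bash
python3 - <<'E'
from h import *
rows((678,204.5,190),-1.67)
E
```

```text
pos [566.1 310.3 301.3] rot [-1.574 -0.005 -1.699] open 1.003 F [ 0.5  0.4 -0.1] t 1.5
5 rows: 1.80 2.23 2.50 0.04 -0.33 0.06 0; 1.82 2.23 2.49 0.04 -0.33 0.06 0; 1.83 2.23 2.47 0.04 -0.33 0.06 0; 1.85 2.23 2.46 0.04 -0.33 0.06 0; 1.87 2.23 2.45 0.04 -0.33 0.06 0
```

Emit:
apply_moves(plan="1.8 2.2 2.5 0 -0.3 0.1 0; 1.8 2.2 2.5 0 -0.3 0.1 0; 1.8 2.2 2.5 0 -0.3 0.1 0; 1.8 2.2 2.4 0 -0.3 0 0; 1.8 2.2 2.4 0 -0.3 0 0; 0 0 0 0 0 0 0; 0 0 0 0 0 0 0")

```text
clock: 2.2
eef_pos: [674.7, 210.5, 185.2]
tcp_rot: [-1.58, 0.003, -1.656]
contact_force: [-0.5, 0.5, 0.6]
opening: 0.995
```

```bash
python3 - <<'E'
from h import *
im=snap("w2"); C=load("w2"); hsv=cv2.cvtColor(im,cv2.COLOR_BGR2HSV)
e=w2px(C,(677.5,205,119)); print("expected",e)
mm=cv2.inRange(hsv,(0,0,165),(180,50,255)); a=np.zeros_like(mm); y,x=int(e[1]),int(e[0]); a[y-40:y+40,x-40:x+40]=mm[y-40:y+40,x-40:x+40]
n,l,st,c=cv2.connectedComponentsWithStats(a); i=1+st[1:,4].argmax(); print("mouth",st[i],c[i])
ex=st[i]; uv=(ex[0]+ex[2]/2-.5,ex[1]+ex[3]/2-.5)
for z in(117,119,121): print(px2w(C,uv,z).round(1))
s=r.sense(); print(s["eef_pos"],s["tcp_rot"])
E
```

```text
w2 2.2 [674.7 210.5 185.2] [-1.5798  0.003  -1.6561]
expected [323.56098176 224.88865579]
mouth [ 298  192   56   48 1030] [326.81747573 220.53106796]
[679.4 211.3 117. ]
[679.5 212.1 119. ]
[679.5 212.8 121. ]
[674.43076077 210.57429344 185.1105867 ] [-1.57999074  0.00266387 -1.65568018]
```

View pics/w2.png

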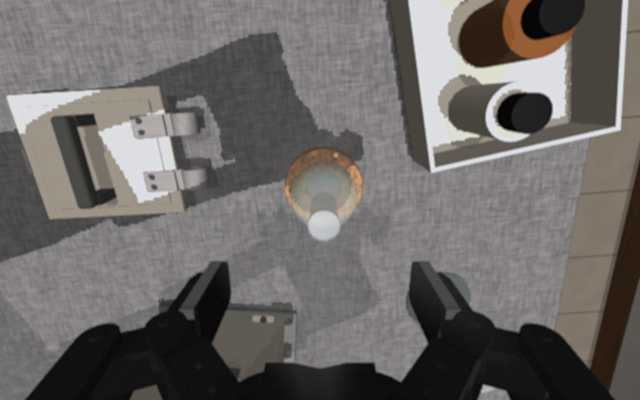

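The mouth is at (324,226), against an expected (323.6,224.9), so the position holds. Descending.

```bash
python3 - <<'E'
from h import *
rows((678,204.3,100),-1.67,n=4)
E
```

```text
pos [674.4 210.6 185.1] rot [-1.58   0.003 -1.656] open 0.999 F [-0.3 -0.  -0.8] t 2.25
4 rows: 0.15 2.13 0.12 0.13 0.21 -0.04 0; 0.15 2.13 0.12 0.13 0.21 -0.04 0; 0.15 2.13 0.11 0.13 0.21 -0.04 0; 0.15 2.13 0.11 0.13 0.21 -0.04 0
```

Emit:
apply_moves(plan="0.3 1 0.2 0.3 0.4 0 0; 0.3 2 0.2 0.2 0.4 0 0; 0 2.5 0 0 0 0 0; 0 2 0 0 0 0 0; 0 1 0 0 0 0 0; 0 0 0 0 0 0 0; 0 0 0 0 0 0 0")

```text
clock: 2.95
eef_pos: [676.2, 211.6, 102.3]
tcp_rot: [-1.563, 0.007, -1.663]
contact_force: [0.2, -0.1, -0.4]
opening: 0.998
```

```bash
python3 - <<'E'
from h import *
rows((678,204.3,82),-1.67,n=2)
E
```

```text
pos [676.2 211.6 102.3] rot [-1.563  0.007 -1.663] open 0.998 F [ 0.2 -0.1 -0.4] t 2.95
2 rows: 0.36 1.01 0.12 -0.23 0.21 -0.19 0; 0.36 1.01 0.12 -0.23 0.21 -0.19 0
```

Emit:
apply_moves(plan="0.7 1.0 0.2 -0.2 0.2 -0.2 0; 0.2 1.0 0 -0.2 0.2 -0.2 0; 0 0 0 0 0 0 0")

```text
clock: 3.25
eef_pos: [678.9, 202.5, 83.5]
tcp_rot: [-1.567, 0.001, -1.67]
contact_force: [-0.7, -0.1, -0.1]
opening: 0.998
```

```bash
python3 - <<'E'
from h import *
rows((678,204.3,82),-1.67,n=1)
E
```

```text
pos [678.9 202.5  83.5] rot [-1.567e+00  1.000e-03 -1.670e+00] open 0.998 F [-0.7 -0.1 -0.1] t 3.25
1 rows: -0.17 0.15 -0.11 -0.24 0.01 -0.04 0
```

Emit:
apply_moves(plan="-0.1 0.1 -0.1 0 0 0 0.3; 0 0 0 0 0 0 0.6; 0 0 0 0 0 0 1; 0 0 0 0 0 0 1; 0 0 0 0 0 0 1; 0 0 0 0 0 0 1; 0 0 0 0 0 0 1", squeeze=25)

```text
clock: 3.95
eef_pos: [678.5, 203.6, 83.1]
tcp_rot: [-1.566, 0.001, -1.67]
contact_force: [0.9, -0.6, -1.0]
opening: 0.273
```

Gripped at 23 mm, which fits the neck. I'll lift, then move to a spot where the camera looks straight into the case.

Emit:
apply_moves(plan="0 -0.5 0 0 0 0 1; 0 -1 0 0 0 0 1; 0 -2 0 0 0 0 1; 0 -3 0 0 0 0 1; 0 -4 0 0 0 0 1; 0 -4 0 0 0 0 1; 2 -3.5 -0.5 0 0 0 1; 3.5 -2 -1.3 0 0 0 1; 4 -1 -1.6 0 0 0 1; 4 0 -1.6 0 0 0 1; 4 0 -1.6 0 0 0 1; 4 0 -1.6 0 0 0 1; 4 0 -1.6 0 0 0 1; 3 0 -1.6 0 0 0 1; 2 0 -1 0 0 0 1; 0 0 0 0 0 0 1; 0 0 0 0 0 0 1")

```text
clock: 5.65
eef_pos: [518.3, -97.4, 314.9]
tcp_rot: [-1.55, 0.001, -1.669]
contact_force: [0.6, -0.0, -1.2]
opening: 0.271
```

```bash
python3 - <<'E'
from h import *
im=snap("w3")
s=r.sense(); print(s["eef_pos"],s["tcp_rot"],s["opening"],s["contact_force"])
E
```

```text
w3 5.65 [518.3 -97.4 314.9] [-1.5497e+00  1.1000e-03 -1.6687e+00]
[518.49880548 -97.194147   314.88823127] [-1.54973094e+00  8.44837877e-04 -1.66798559e+00] 0.2710413416888139 [ 0.10566938 -0.67666345 -0.20140127]
```

View pics/w3.png

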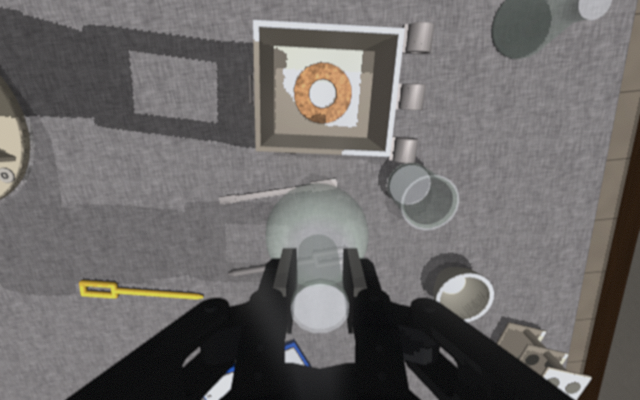

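The case rim corners are near (254,21), (407,26), (388,157) and (256,152), and the cork ring is at (323,92). The hinge knuckles are at (420,37), (411,97) and (404,150). The flask hangs straight, with its mouth at (320,308). Now to fit the case pose.

```bash
cat >> h.py <<'E'
from scipy.optimize import least_squares, minimize
def case_pts(q,P):
    x,y,a=q; c,s=np.cos(a),np.sin(a); P=np.asarray(P,float); return np.c_[x+c*P[:,0]-s*P[:,1],y+s*P[:,0]+c*P[:,1],P[:,2]]
E
python3 - <<'E'
from h import *
C=load("w3"); im=cv2.imread("pics/w3.png"); hsv=cv2.cvtColor(im,cv2.COLOR_BGR2HSV)
# image: right=+x case, down=-y
P=[(-70,60,132),(70,60,132),(70,-60,132),(-70,-60,132)]; uv=np.array([(254,21),(407,26),(388,157),(256,152)])
f=lambda q:(np.array([w2px(C,p) for p in case_pts(q,P)])-uv).ravel()
s=least_squares(f,(535,-10,-.1)); print("corners",s.x.round(3),f(s.x).round(1))
m=cv2.inRange(hsv,(8,90,60),(22,255,255)); m[:55]=0;m[130:]=0;m[:,:285]=0;m[:,360:]=0
el=cv2.fitEllipse(cv2.convexHull(cv2.findNonZero(m))); print("ring",el,px2w(C,el[0],25).round(1))
# refine: outer+inner rim edges by gradient
g=cv2.GaussianBlur(cv2.cvtColor(im,cv2.COLOR_BGR2GRAY),(0,0),1.0).astype(np.float32); G=np.hypot(cv2.Sobel(g,5,1,0),cv2.Sobel(g,5,0,1))
G=np.minimum(G,80)
t=np.linspace(-.95,.95,80)
E=[]
for hx,hy in((70,60),(65,55)):
    for k in(-1,1): E+= [(k*hx,hy*a,132) for a in t]+[(hx*a,k*hy,132) for a in t]
def sc(q):
    u=np.array([w2px(C,p) for p in case_pts(q,E)],np.float32); return -cv2.remap(G,u[:,0].copy(),u[:,1].copy(),cv2.INTER_LINEAR).mean()
b=None
for dx in(-4,-2,0,2,4):
  for dy in(-4,-2,0,2,4):
    o=minimize(sc,s.x+[dx,dy,0],method="Nelder-Mead",options=dict(initial_simplex=np.array(s.x+[dx,dy,0])+np.array([[0,0,0],[2,0,0],[0,2,0],[0,0,.02]]),maxiter=80))
    if b is None or o.fun<b.fun:b=o
print("edges",b.x.round(3),b.fun,sc(s.x))
q=b.x
print("knuckles px",[w2px(C,p).round(0) for p in case_pts(q,[(85,52,144),(85,0,144),(85,-52,144)])])
# same score in top view
T=cam("top"); print("top corners",[w2px(T,p).round(1) for p in case_pts(q,P)])
E
```

```text
corners [ 5.38604e+02 -1.36950e+01 -1.41000e-01] [-0.6 -1.1 -1.7  2.1  2.5 -0.5  0.1 -0.7]
ring ((322.10308837890625, 92.50245666503906), (56.49355697631836, 59.41432189941406), 2.236069679260254) [537.5 -11.9  25. ]
edges [ 5.3850e+02 -1.3203e+01 -1.4200e-01] -79.01847076416016 -78.579056
knuckles px [array([424.,  36.]), array([416.,  97.]), array([409., 151.])]
top corners [array([314.8, 211. ]), array([321.7, 154.1]), array([370.8, 160. ]), array([365.3, 217. ])]
```

```bash
python3 - <<'E'
from h import *
t=np.linspace(-.95,.95,80); E=[]
for hx,hy in((70,60),(65,55)):
    for k in(-1,1): E+= [(k*hx,hy*a,132) for a in t]+[(hx*a,k*hy,132) for a in t]
for sig,clip in((.8,200),(1.2,400)):
  C=load("w3"); im=cv2.imread("pics/w3.png")
  g=cv2.GaussianBlur(cv2.cvtColor(im,cv2.COLOR_BGR2GRAY),(0,0),sig).astype(np.float32); G=np.minimum(np.hypot(cv2.Sobel(g,5,1,0),cv2.Sobel(g,5,0,1)),clip)
  def sc(q):
    u=np.array([w2px(C,p) for p in case_pts(q,E)],np.float32); return -cv2.remap(G,u[:,0].copy(),u[:,1].copy(),cv2.INTER_LINEAR).mean()
  best=min((minimize(sc,(538.5+a,-13+b,-.141),method="Nelder-Mead",options=dict(initial_simplex=np.array([538.5+a,-13+b,-.141])+np.array([[0,0,0],[1.5,0,0],[0,1.5,0],[0,0,.02]]),maxiter=100)) for a in(-3,0,3) for b in(-3,0,3)),key=lambda o:o.fun)
  print(best.x.round(3),best.fun)
print(r.sense()["eef_pos"],r.sense()["clock"])
rows((538,-12.5,225),-1.571-.14)
E
```

```text
[ 5.38026e+02 -1.31720e+01 -1.42000e-01] -172.0415496826172
[ 5.3778e+02 -1.3327e+01 -1.4200e-01] -182.5294189453125
[518.49880548 -97.194147   314.88823127] 5.7
pos [518.5 -97.2 314.9] rot [-1.550e+00  1.000e-03 -1.668e+00] open 0.271 F [ 0.1 -0.7 -0.2] t 5.7
3 rows: -2.87 3.01 0.31 -0.40 0.82 -0.02 0; -2.88 3.00 0.29 -0.40 0.82 -0.02 0; -2.88 3.00 0.27 -0.40 0.82 -0.02 0
```

```bash
python3 - <<'E'
from h import *
c=r.get_calibration("wrist"); H=np.array(c["hand_eye"]); K=cam("top")[0]; f=200/np.tan(np.radians(c["vertical_fov"]/2))
d=H[:3,:3]@np.array([(320-c["cx"])/f,(308-c["cy"])/f,1]); o=H[:3,3]
for h in(-36,-33): print(o+d*(h-o[1])/d[1])
E
```

```text
[ -1.46699086 -36.           0.93846566]
[  0.81926731 -33.           0.94909128]
```

Emit:
apply_moves(plan="-2.9 2 0.3 -0.4 0.8 0 1; -2.9 2 0.3 -0.4 0.8 0 1; -2.9 2 0.3 -0.4 0.8 0 1; 0 1.5 0 0 0 0 1; 0 0 0 0 0 0 1; 0 0 0 0 0 0 1")

```text
clock: 6.3
eef_pos: [542.7, -3.4, 240.1]
tcp_rot: [-1.567, 0.002, -1.707]
contact_force: [0.1, -0.5, -0.5]
opening: 0.276
```

```bash
python3 - <<'E'
from h import *
rows((538,-12.8,225),-1.571-.14,n=1)
E
```

```text
pos [542.7  -3.4 240.1] rot [-1.567  0.002 -1.707] open 0.276 F [ 0.1 -0.5 -0.5] t 6.3
1 rows: 1.00 1.51 -0.34 -0.25 0.25 -0.13 0
```

Emit:
apply_moves(plan="0.8 1 -0.3 -0.2 0.2 -0.1 1; 0.2 0.5 0 0 0 0 1; 0 0 0 0 0 0 1; 0 0 0 0 0 0 1")

```text
clock: 6.7
eef_pos: [539.1, -14.5, 226.1]
tcp_rot: [-1.567, 0.001, -1.711]
contact_force: [0.7, 0.0, -1.1]
opening: 0.274
```

```bash
python3 - <<'E'
from h import *
rows((538,-12.8,110),-1.571-.14,n=4)
E
```

```text
pos [539.1 -14.5 226.1] rot [-1.567e+00  1.000e-03 -1.711e+00] open 0.274 F [ 0.7  0.  -1.1] t 6.7
4 rows: -0.04 2.90 -0.04 -0.05 -0.01 -0.01 0; -0.04 2.90 -0.04 -0.05 -0.01 -0.01 0; -0.04 2.90 -0.04 -0.05 -0.01 -0.01 0; -0.04 2.90 -0.03 -0.05 -0.01 -0.01 0
```

Emit:
apply_moves(plan="-0.1 1.5 -0.1 0 0 0 1; 0 2.5 0 0 0 0 1; 0 2.5 0 0 0 0 1; 0 2.5 0 0 0 0 1; 0 1.5 0 0 0 0 1; 0 1 0 0 0 0 1; 0 0 0 0 0 0 1; 0 0 0 0 0 0 1")

```text
clock: 7.5
eef_pos: [542.8, -15.5, 111.8]
tcp_rot: [-1.558, 0.002, -1.716]
contact_force: [0.2, 0.2, -1.0]
opening: 0.276
```

```bash
python3 - <<'E'
from h import *
rows((538,-12.8,97),-1.571-.14,n=1)
E
```

```text
pos [542.8 -15.5 111.8] rot [-1.558  0.002 -1.716] open 0.276 F [ 0.2  0.2 -1. ] t 7.5
1 rows: -0.20 1.47 -0.53 -0.73 -0.26 -0.10 0
```

Emit:
apply_moves(plan="-0.2 0.5 -0.5 -0.6 -0.2 -0.1 1; 0 0.5 0 0 0 0 1; 0 0.2 0 0 0 0 1; 0 0 0 0 0 0 1")

```text
clock: 7.9
eef_pos: [539.5, -12.6, 101.2]
tcp_rot: [-1.565, 0.0, -1.712]
contact_force: [0.5, 0.1, -0.5]
opening: 0.269
```

```bash
python3 - <<'E'
from h import *
rows((538,-12.8,91),-1.571-.14,n=1)
E
```

```text
pos [539.5 -12.6 101.2] rot [-1.565  0.    -1.712] open 0.269 F [ 0.5  0.1 -0.5] t 7.9
1 rows: 0.04 1.02 -0.15 -0.31 -0.05 -0.02 0
```

Emit:
apply_moves(plan="0.1 0.4 -0.15 -0.3 0 0 1; 0 0.3 0 0 0 0 1; 0 0 0 0 0 0 1; 0 0 0 0 0 0 1")

```text
clock: 8.3
eef_pos: [537.9, -13.5, 93.8]
tcp_rot: [-1.571, 0.0, -1.712]
contact_force: [-0.4, -0.5, -0.8]
opening: 0.275
```

```bash
python3 - <<'E'
from h import *
rows((538,-12.8,91),-1.571-.14,n=1)
E
```

```text
pos [537.9 -13.5  93.8] rot [-1.571  0.    -1.712] open 0.275 F [-0.4 -0.5 -0.8] t 8.3
1 rows: -0.07 0.28 -0.00 -0.01 -0.05 -0.02 0
```

Emit:
apply_moves(plan="-0.05 0.2 0 0 0 0 1; 0 0 0 0 0 0 1; 0 0 0 0 0 0 1")

```text
clock: 8.6
eef_pos: [538.1, -13.0, 91.7]
tcp_rot: [-1.57, 0.0, -1.712]
contact_force: [-0.0, 0.4, -1.1]
opening: 0.276
```

Emit:
apply_moves(plan="0 0.15 0 0 0 0 1; 0 0 0 0 0 0 1; 0 0 0 0 0 0 1")

```text
clock: 8.9
eef_pos: [538.3, -13.0, 90.3]
tcp_rot: [-1.57, 0.0, -1.712]
contact_force: [-0.5, -0.4, 0.6]
opening: 0.273
```

Emit:
apply_moves(plan="0 0.1 0 0 0 0 1; 0 0 0 0 0 0 1")

```text
clock: 9.1
eef_pos: [538.8, -13.1, 90.0]
tcp_rot: [-1.569, 0.0, -1.712]
contact_force: [-1.2, 0.2, 1.7]
opening: 0.271
```

Contact shows: z stopped at 90.0 and the force rose. I'll open gently.

Emit:
apply_moves(plan="0 0 0 0 0 0 0.72; 0 0 0 0 0 0 0.7; 0 0 0 0 0 0 0.68; 0 0 0 0 0 0 0.64; 0 0 0 0 0 0 0.58; 0 0 0 0 0 0 0.5; 0 0 0 0 0 0 0.5; 0 -1 0 0 0 0 0.5; 0 -2 0 0 0 0 0.5", squeeze=20)

```text
clock: 10.0
eef_pos: [536.9, -13.0, 118.8]
tcp_rot: [-1.574, -0.0, -1.712]
contact_force: [0.7, 0.1, -0.3]
opening: 0.5
```

```bash
python3 - <<'E'
from h import *
rows((538,-12.8,200),-1.712,n=3)
E
```

```text
pos [536.9 -13.  118.8] rot [-1.574 -0.    -1.712] open 0.5 F [ 0.7  0.1 -0.3] t 10.0
3 rows: -0.01 -2.71 0.03 0.06 0.00 0.00 0; -0.01 -2.71 0.03 0.06 0.00 0.00 0; -0.01 -2.71 0.03 0.06 0.00 0.00 0
```

Emit:
apply_moves(plan="0 -2.5 0 0 0 0 0.5; 0 -4 0 0 0 0 0.5; 0 -4 0 0 0 0 0.5; 2 -4 0 0 0 0 0.5; 4 -3 0 0 0 0 0.5; 2 -1 0 0 0 0 0.5; 0 0 0 0 0 0 0.5; 0 0 0 0 0 0 0.5")

```text
clock: 10.8
eef_pos: [526.0, -93.8, 319.7]
tcp_rot: [-1.566, -0.001, -1.711]
contact_force: [0.1, -0.2, -1.0]
opening: 0.503
```

```bash
python3 - <<'E'
from h import *
im=snap("w4"); C=load("w4")
a=w2px(C,(538,-13,126.5)); b=w2px(C,(538,-13,27+13)); print("mouth exp",a,"ring",b)
cv2.imwrite("pics/crop4.png",cv2.resize(im[0:220,200:460],None,fx=2.5,fy=2.5,interpolation=cv2.INTER_CUBIC))
rows((470,140,270),-1.6,grip=0)
E
```

```text
w4 10.8 [526.  -93.8 319.7] [-1.5655e+00 -7.0000e-04 -1.7106e+00]
mouth exp [318.04850622  96.52764922] ring [317.8866031   96.39521326]
pos [526.  -93.6 319.4] rot [-1.566e+00 -1.000e-03 -1.710e+00] open 0.499 F [ 0.1 -0.8  0.9] t 10.85
6 rows: -3.73 0.81 -1.47 -0.05 -1.05 0.01 0; -3.75 0.82 -1.40 -0.05 -1.05 0.01 0; -3.78 0.82 -1.33 -0.05 -1.05 0.01 0; -3.80 0.82 -1.26 -0.05 -1.05 0.01 0; -3.82 0.82 -1.19 -0.05 -1.05 0.01 0; -3.84 0.82 -1.12 -0.05 -1.05 0.01 0
```

View pics/crop4.png

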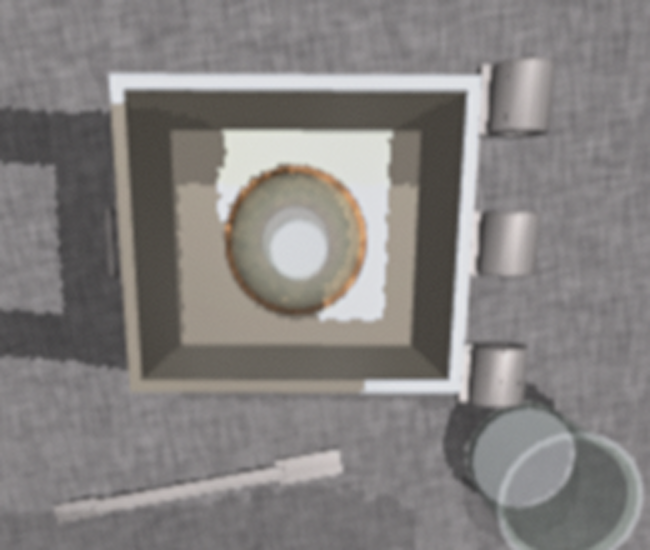

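The flask sits in the ring. Its mouth is at image (319.6,99.6) and the ring is at (318.4,96), so it is upright to within about 2–3°. Next is the lid.

Emit:
apply_moves(plan="-3.7 0.8 -1.5 0 -1 0 0.3; -3.8 0.8 -1.4 0 -1 0 0.1; -3.8 0.8 -1.3 0 -1 0 0; -3.8 0.8 -1.3 0 -1 0 0; -3.8 0.8 -1.2 0 -1 0 0; -3.8 0.8 -1.1 0 -1 0 0; 0 0 0 0 0 0 0; 0 0 0 0 0 0 0")

```text
clock: 11.65
eef_pos: [461.8, 154.0, 261.2]
tcp_rot: [-1.579, -0.003, -1.596]
contact_force: [0.2, 0.8, -0.5]
opening: 0.998
```

```bash
python3 - <<'E'
from h import *
snap("w5")
def fit(name,E,q0,yaw_step=.02,sig=1.0,clip=300):
  C=load(name); im=cv2.imread(f"pics/{name}.png")
  g=cv2.GaussianBlur(cv2.cvtColor(im,cv2.COLOR_BGR2GRAY),(0,0),sig).astype(np.float32); G=np.minimum(np.hypot(cv2.Sobel(g,5,1,0),cv2.Sobel(g,5,0,1)),clip)
  def sc(q):
    u=np.array([w2px(C,p) for p in case_pts(q,E)],np.float32); return -cv2.remap(G,u[:,0].copy(),u[:,1].copy(),cv2.INTER_LINEAR).mean()
  q0=np.array(q0)
  b=min((minimize(sc,q0+[a,c,0],method="Nelder-Mead",options=dict(initial_simplex=q0+[a,c,0]+np.array([[0,0,0],[1.5,0,0],[0,1.5,0],[0,0,yaw_step]]),maxiter=80)) for a in(-8,-4,0,4,8) for c in(-8,-4,0,4,8)),key=lambda o:o.fun)
  print(name,b.x.round(3),round(b.fun,1)); return b.x,C
t=np.linspace(-.95,.95,50)
def rect(hx,hy,z): return [(k*hx,hy*a,z) for k in(-1,1) for a in t]+[(hx*a,k*hy,z) for k in(-1,1) for a in t]
qc,_=fit("w4",rect(70,60,132)+rect(65,55,132),(538,-13,-.142))
for n in("w1","w5"):
  ql,C=fit(n,rect(70,60,34),(466,250,0.0),.05)
  print(n,"corners",[w2px(C,p).round(0) for p in case_pts(ql,[(-70,60,34),(70,60,34),(70,-60,34),(-70,-60,34)])])
E
```

```text
w5 11.65 [461.8 154.  261.2] [-1.5789 -0.0029 -1.5961]
w4 [ 5.37994e+02 -1.34080e+01 -1.43000e-01] -189.9
w1 [ 4.69480e+02  2.56792e+02 -2.60000e-02] -186.2
w1 corners [array([194., 170.]), array([298., 159.]), array([309., 241.]), array([213., 250.])]
w5 [ 4.68745e+02  2.55947e+02 -2.50000e-02] -164.3
w5 corners [array([257.,  14.]), array([392.,  14.]), array([385., 132.]), array([263., 132.])]
```

View pics/w5.png

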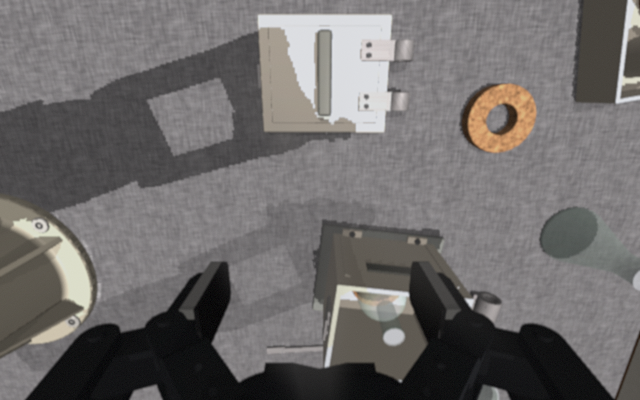

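The lid sits at (469, 256), yaw -0.025, and its corners match the picture (258,15), (391,14), (385,132) and (265,132). The case has its flask inside. Approaching the grip bar.

Emit:
apply_moves(plan="-2.5 2 0.2 0.4 0 0 0; -3 2.5 0.2 0 0 0 0; -2.5 2.5 0.1 0 0 0 0; -1.5 2.5 0 0 0 0 0; -0.5 2 0 0 0 0 0; 0 1.5 0 0 0 0 0; 0 0 0 0 0 0 0; 0 0 0 0 0 0 0")

```text
clock: 12.5
eef_pos: [474.0, 250.7, 126.8]
tcp_rot: [-1.569, -0.004, -1.608]
contact_force: [0.6, -0.0, 0.4]
opening: 1.001
```

```bash
python3 - <<'E'
from h import *
rows((469,256.2,80),-1.596,n=2)
E
```

```text
pos [474.  250.7 126.8] rot [-1.569 -0.004 -1.608] open 1.001 F [ 0.6 -0.   0.4] t 12.5
2 rows: -0.28 2.34 -0.26 -0.04 -0.33 0.11 0; -0.27 2.34 -0.26 -0.04 -0.33 0.11 0
```

Emit:
apply_moves(plan="-0.3 1.2 -0.3 0 -0.3 0.1 0; -0.3 1.5 -0.3 0 -0.3 0.1 0; 0 1.2 0 0 0 0 0; 0 0.6 0 0 0 0 0; 0 0 0 0 0 0 0; 0 0 0 0 0 0 0")

```text
clock: 13.1
eef_pos: [470.7, 256.5, 82.1]
tcp_rot: [-1.565, 0.003, -1.6]
contact_force: [0.2, -0.1, -0.2]
opening: 0.998
```

```bash
python3 - <<'E'
from h import *
rows((469,256.2,46),-1.596,n=2)
E
```

```text
pos [470.7 256.5  82.1] rot [-1.565  0.003 -1.6  ] open 0.998 F [ 0.2 -0.1 -0.2] t 13.1
2 rows: 0.02 1.80 -0.10 -0.18 -0.10 -0.08 0; 0.02 1.80 -0.09 -0.18 -0.10 -0.08 0
```

Emit:
apply_moves(plan="0 1.2 -0.1 -0.3 -0.2 -0.1 0; 0 1.2 -0.1 0 0 0 0; 0 0.8 0 0 0 0 0; 0 0.3 0 0 0 0 0; 0 0 0 0 0 0 0; 0 0 0 0 0 0 0")

```text
clock: 13.7
eef_pos: [469.1, 256.7, 44.3]
tcp_rot: [-1.57, 0.001, -1.596]
contact_force: [-0.4, -0.2, -0.5]
opening: 0.999
```

```bash
python3 - <<'E'
from h import *
rows((469,256.2,46),-1.596,n=1)
E
```

```text
pos [469.1 256.7  44.3] rot [-1.570e+00  1.000e-03 -1.596e+00] open 0.999 F [-0.4 -0.2 -0.5] t 13.7
1 rows: 0.05 -0.17 -0.01 -0.07 0.01 -0.06 0
```

Emit:
apply_moves(plan="0 -0.1 0 0 0 0 0.4; 0 0 0 0 0 0 0.8; 0 0 0 0 0 0 1; 0 0 0 0 0 0 1; 0 0 0 0 0 0 1; 0 0 0 0 0 0 1; 0 0 0 0 0 0 1", squeeze=60)

```text
clock: 14.4
eef_pos: [470.0, 257.1, 46.8]
tcp_rot: [-1.568, 0.002, -1.596]
contact_force: [1.1, -0.6, -0.0]
opening: 0.154
```

Emit:
apply_moves(plan="0 -0.5 0 0 0 0 1; 0 -1.5 0 0 0 0 1; 0 -3 0 0 0 0 1; 0 -4 0 0 0 0 1; 0 -4 0 0 0 0 1; 0 -4 0 0 0 0 1; 2 -2.5 0.7 0 1 0 1; 4 -1 1.1 0 1.3 0 1; 4 0 1.1 0 1.3 0 1; 4 0 1.1 0 1.3 0 1; 4 0 1.1 0 1.3 0 1; 3 0 0.6 0 0.6 0 1; 1.5 0 0.3 0 0 0 1; 0 0 0 0 0 0 1; 0 0 0 0 0 0 1")

```text
clock: 15.9
eef_pos: [505.4, 18.6, 260.1]
tcp_rot: [-1.576, -0.002, -1.718]
contact_force: [0.2, -0.0, -2.9]
opening: 0.148
```

```bash
python3 - <<'E'
from h import *
rows((538.1,-12.3,200),-1.571-.143,n=2)
E
```

```text
pos [505.4  18.6 260.1] rot [-1.576 -0.002 -1.718] open 0.148 F [ 0.2 -0.  -2.9] t 15.9
2 rows: 1.28 3.00 1.86 0.15 -0.11 0.06 0; 1.29 3.00 1.85 0.15 -0.11 0.06 0
```

Emit:
apply_moves(plan="1.3 2 1.9 0.2 -0.1 0 1; 1.3 2 1.8 0.1 0 0 1; 0 1.3 0 0 0 0 1; 0 0 0 0 0 0 1; 0 0 0 0 0 0 1")

```text
clock: 16.4
eef_pos: [538.2, -8.2, 205.8]
tcp_rot: [-1.572, -0.0, -1.712]
contact_force: [0.3, -0.4, -3.4]
opening: 0.152
```

```bash
python3 - <<'E'
from h import *
snap("w6"); rows((538.1,-12.3,180),-1.571-.143,n=1)
C=load("w6"); p=np.load("pics/w6.npy"); im=cv2.imread("pics/w6.png")
g=cv2.GaussianBlur(cv2.cvtColor(im,cv2.COLOR_BGR2GRAY),(0,0),1).astype(np.float32); G=np.minimum(np.hypot(cv2.Sobel(g,5,1,0),cv2.Sobel(g,5,0,1)),300)
z=p[2]-46.8+34; t=np.linspace(-.9,.9,50)
E=[(70*a,60,z) for a in t]+[(k*70,60*a,z) for k in(-1,1) for a in np.linspace(.3,.95,20)]
sc=lambda q:-cv2.remap(G,*[np.float32([w2px(C,x)[i] for x in case_pts(q,E)]) for i in(0,1)],cv2.INTER_LINEAR).mean()
q0=np.array([p[0],p[1],p[5]+1.5708])
b=min((minimize(sc,q0+[a,c,0],method="Nelder-Mead",options=dict(initial_simplex=q0+[a,c,0]+np.array([[0,0,0],[1.5,0,0],[0,1.5,0],[0,0,.02]]),maxiter=80)) for a in(-4,0,4) for c in(-4,0,4)),key=lambda o:o.fun)
print("lid",b.x.round(3),b.fun,"rel",(b.x-q0).round(3)); print([w2px(C,x).round(0) for x in case_pts(b.x,[(-70,60,z),(70,60,z)])])
E
```

```text
w6 16.4 [538.2  -8.2 205.8] [-1.5715e+00 -2.0000e-04 -1.7116e+00]
pos [538.1  -8.1 205.9] rot [-1.572 -0.    -1.712] open 0.146 F [-0.1  0.  -3. ] t 16.45
1 rows: 0.41 2.59 0.07 0.05 0.14 0.01 0
lid [ 5.37956e+02 -9.52600e+00 -1.36000e-01] -100.15155029296875 rel [-0.286 -1.326  0.005]
[array([175., 147.]), array([460., 146.])]
```

View pics/w6.png

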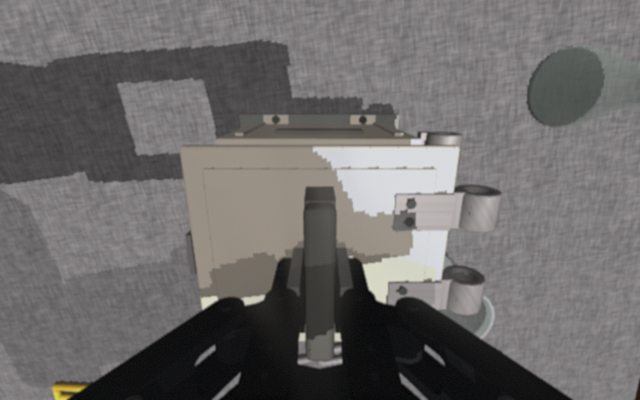

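The lid is held level and centred, with its far edge running from (183,147) to (460,146) and its knuckles at (478,207) and (465,290). I'll align it and lower it.

Emit:
apply_moves(plan="0.4 0.5 0.05 0 0.1 0 1; 0 0.7 0 0 0 0 1; 0 0 0 0 0 0 1; 0 0 0 0 0 0 1")

```text
clock: 16.85
eef_pos: [538.1, -11.1, 195.0]
tcp_rot: [-1.569, 0.0, -1.712]
contact_force: [-0.7, -0.5, -3.6]
opening: 0.147
```

```bash
python3 - <<'E'
from h import *
rows((538.2,-12,180),-1.715,n=1)
E
```

```text
pos [538.1 -11.1 195. ] rot [-1.569  0.    -1.712] open 0.147 F [-0.7 -0.5 -3.6] t 16.85
1 rows: 0.09 1.50 0.02 -0.10 0.19 -0.02 0
```

Emit:
apply_moves(plan="0.1 0.6 0 -0.1 0.2 0 1; 0 0.6 0 0 0 0 1; 0 0.3 0 0 0 0 1; 0 0 0 0 0 0 1; 0 0 0 0 0 0 1")

```text
clock: 17.35
eef_pos: [538.0, -12.3, 178.7]
tcp_rot: [-1.571, 0.0, -1.716]
contact_force: [0.2, 0.6, -3.8]
opening: 0.148
```

```bash
python3 - <<'E'
from h import *
rows((538.2,-12,165),-1.715,n=1)
E
```

```text
pos [538.  -12.3 178.7] rot [-1.571  0.    -1.716] open 0.148 F [ 0.2  0.6 -3.8] t 17.35
1 rows: -0.03 1.37 0.02 0.00 -0.05 -0.02 0
```

Emit:
apply_moves(plan="0 0.4 0 0 0 0 1; 0 0.4 0 0 0 0 1; 0 0.4 0 0 0 0 1; 0 0 0 0 0 0 1")

```text
clock: 17.75
eef_pos: [538.1, -12.3, 165.8]
tcp_rot: [-1.57, 0.0, -1.716]
contact_force: [-0.0, 0.1, -3.1]
opening: 0.151
```

Emit:
apply_moves(plan="0 0.4 0 0 0 0 1; 0 0.3 0 0 0 0 1; 0 0.2 0 0 0 0 1; 0 0 0 0 0 0 1")

```text
clock: 18.15
eef_pos: [538.2, -12.3, 155.9]
tcp_rot: [-1.571, 0.0, -1.716]
contact_force: [-0.0, 0.3, -3.6]
opening: 0.15
```

Entering without contact. The lid should seat near z≈151.

Emit:
apply_moves(plan="0 0.2 0 0 0 0 1; 0 0.15 0 0 0 0 1; 0 0 0 0 0 0 1")

```text
clock: 18.45
eef_pos: [538.3, -12.2, 152.3]
tcp_rot: [-1.57, 0.001, -1.716]
contact_force: [-0.0, -0.6, -2.5]
opening: 0.148
```

Emit:
apply_moves(plan="0 0.15 0 0 0 0 1; 0 0 0 0 0 0 1")

```text
clock: 18.65
eef_pos: [538.5, -12.2, 151.0]
tcp_rot: [-1.57, 0.001, -1.716]
contact_force: [-0.5, -0.7, -2.2]
opening: 0.151
```

Emit:
apply_moves(plan="0 0.15 0 0 0 0 1; 0 0.1 0 0 0 0 1; 0 0 0 0 0 0 1")

```text
clock: 18.95
eef_pos: [538.7, -12.3, 151.2]
tcp_rot: [-1.569, 0.001, -1.716]
contact_force: [-0.0, -0.2, -2.8]
opening: 0.148
```

Emit:
apply_moves(plan="0 0.3 0 0 0 0 1; 0 0.3 0 0 0 0 1")

```text
clock: 19.15
eef_pos: [538.9, -12.3, 150.7]
tcp_rot: [-1.569, 0.001, -1.716]
contact_force: [-17.1, 0.2, 42.4]
opening: 0.148
```

Seated at 150.7, as predicted (46.8+104). I'll relieve the pressure and release.

Emit:
apply_moves(plan="0 -0.1 0 0 0 0 1; 0 0 0 0 0 0 0.8; 0 0 0 0 0 0 0.6; 0 0 0 0 0 0 0.4; 0 0 0 0 0 0 0.4; 0 -1 0 0 0 0 0.4; 0 -2 0 0 0 0 0.4; 0 -3 0 0 0 0 0.4; 0 -3 0 0 0 0 0.4; 0 -2 0 0 0 0 0.4; 0 0 0 0 0 0 0.4", squeeze=40)

```text
clock: 20.25
eef_pos: [539.1, -12.3, 268.2]
tcp_rot: [-1.567, 0.001, -1.716]
contact_force: [-0.3, -0.4, -0.9]
opening: 0.601
```

```bash
python3 - <<'E'
from h import *
rows((520,-100,320),-1.714,grip=0.4)
E
```

```text
pos [539.1 -12.3 268.2] rot [-1.567e+00  1.000e-03 -1.716e+00] open 0.601 F [-0.3 -0.4 -0.9] t 20.25
3 rows: 2.98 -1.73 -0.20 -0.06 -0.03 -0.01 0.4; 2.98 -1.73 -0.21 -0.06 -0.03 -0.01 0.4; 2.98 -1.73 -0.21 -0.06 -0.03 -0.01 0.4
```

Emit:
apply_moves(plan="3 -1.7 -0.2 0 0 0 0.4; 3 -1.7 -0.2 0 0 0 0.4; 2.6 -1.5 -0.2 0 0 0 0.4; 0 0 0 0 0 0 0.4; 0 0 0 0 0 0 0.4")

```text
clock: 20.75
eef_pos: [519.1, -98.5, 316.9]
tcp_rot: [-1.569, 0.001, -1.714]
contact_force: [-0.6, -0.7, 0.1]
opening: 0.6
```

```bash
cat >> h.py <<'E'
def fit(name,E,q0,yaw_step=.02,sig=1.0,clip=300,sp=(-4,0,4)):
  C=load(name); im=cv2.imread(f"pics/{name}.png")
  g=cv2.GaussianBlur(cv2.cvtColor(im,cv2.COLOR_BGR2GRAY),(0,0),sig).astype(np.float32); G=np.minimum(np.hypot(cv2.Sobel(g,5,1,0),cv2.Sobel(g,5,0,1)),clip)
  def sc(q):
    u=np.array([w2px(C,p) for p in case_pts(q,E)],np.float32); return -cv2.remap(G,u[:,0].copy(),u[:,1].copy(),cv2.INTER_LINEAR).mean()
  q0=np.array(q0)
  b=min((minimize(sc,q0+[a,c,0],method="Nelder-Mead",options=dict(initial_simplex=q0+[a,c,0]+np.array([[0,0,0],[1.5,0,0],[0,1.5,0],[0,0,yaw_step]]),maxiter=80)) for a in sp for c in sp),key=lambda o:o.fun)
  print(name,b.x.round(3),round(b.fun,1)); return b.x,C
def rect(hx,hy,z,t=np.linspace(-.95,.95,50)): return [(k*hx,hy*a,z) for k in(-1,1) for a in t]+[(hx*a,k*hy,z) for k in(-1,1) for a in t]
E
python3 - <<'E'
from h import *
snap("w7")
ql,C=fit("w7",rect(70,60,138),(538,-13,-.143))
t=np.linspace(-.9,.9,20)
# pin: handle rectangle outline (60x30) z=10 and shaft edges, pin x direction about world -x
S=[(30+140*a,k*5,5) for k in(-1,1) for a in np.linspace(.05,.9,60)]
E=rect(30,15,10)+S
rows((470,-268,300),-3.05)
cv2.imwrite("pics/m7.png",cv2.imread("pics/w7.png")[0:200,150:500])
E
```

```text
w7 20.75 [519.1 -98.5 316.9] [-1.5692e+00  9.0000e-04 -1.7143e+00]
w7 [ 5.39171e+02 -1.35480e+01 -1.43000e-01] -152.0
pos [519.2 -98.3 316.9] rot [-1.569e+00  1.000e-03 -1.714e+00] open 0.602 F [ 0.  -0.3 -0.2] t 20.8
10 rows: 1.75 0.17 -0.25 -0.00 7.66 -0.01 0; 1.77 0.17 -0.01 -0.00 7.66 -0.01 0; 1.75 0.17 0.23 -0.00 7.66 -0.01 0; 1.71 0.17 0.46 -0.00 7.66 -0.01 0; 1.63 0.17 0.68 -0.00 7.66 -0.01 0; 1.53 0.17 0.89 -0.00 7.66 -0.01 0; 1.39 0.17 1.09 -0.00 7.66 -0.01 0; 1.24 0.17 1.26 -0.00 7.66 -0.01 0; 1.06 0.17 1.42 -0.00 7.66 -0.01 0; 0.86 0.17 1.54 -0.00 7.66 -0.01 0
```

Lid fit: (539.2,-13.5), yaw -0.143, against case (538,-13.3), yaw -0.143. It is on and inside the play. Next is the pin.

Emit:
apply_moves(plan="2 0 -0.2 0 7.7 0 0.2; 2 0 0.1 0 7.7 0 0; 2 0.2 0.4 0 7.7 0 0; 2 0.2 0.7 0 7.7 0 0; 2 0.2 0.9 0 7.7 0 0; 1.9 0.2 1.1 0 7.7 0 0; 1.8 0.2 1.2 0 7.7 0 0; 1.8 0.2 1.3 0 7.7 0 0; 1.6 0.2 1.4 0 7.7 0 0; 1.4 0.2 1.5 0 7.7 0 0; 0 0 0 0 0 0 0; 0 0 0 0 0 0 0")

```text
clock: 22.0
eef_pos: [446.5, -288.5, 286.2]
tcp_rot: [-1.584, -0.013, -3.098]
contact_force: [-0.0, 1.0, 0.4]
opening: 1.004
```

```bash
python3 - <<'E'
from h import *
im=snap("w8"); C=load("w8")
S=[(30+140*a,k*5,5) for k in(-1,1) for a in np.linspace(.05,.9,60)]
E=rect(30,15,9)+S
q,C=fit("w8",E,(530,-268,-np.pi+.05),.05,sp=(-12,-6,0,6,12))
print("exp px",[w2px(C,p).round(0) for p in case_pts(q,[(0,0,5),(170,0,5),(30,15,10),(30,-15,10),(-30,15,10),(-30,-15,10)])])
v=im.copy()
for p in case_pts(q,rect(30,15,10)+S):
    u=w2px(C,p); cv2.circle(v,tuple(int(round(a*4)) for a in u),1,(0,0,255),-1,shift=2) if 0 else None
m=cv2.imread("pics/m7.png")
c=w2px(C,case_pts(q,[(60,0,5)])[0]).astype(int); print(c)
x0=max(0,min(640-350,c[0]-175)); y0=max(0,min(400-250,c[1]-125)); print(x0,y0)
b=v[y0:y0+250,x0:x0+350]
cv2.imwrite("pics/mont.png",cv2.resize(np.vstack([m,b])[:,:],None,fx=1.33,fy=1.33,interpolation=cv2.INTER_CUBIC))
E
```

```text
w8 22.0 [ 446.5 -288.5  286.2] [-1.5837 -0.0133 -3.0976]
w8 [ 525.138 -266.613   -3.074] -72.0
exp px [array([308.,  95.]), array([313., 219.]), array([321., 120.]), array([298., 120.]), array([320.,  69.]), array([295.,  70.])]
[310 142]
135 17
```

View pics/mont.png

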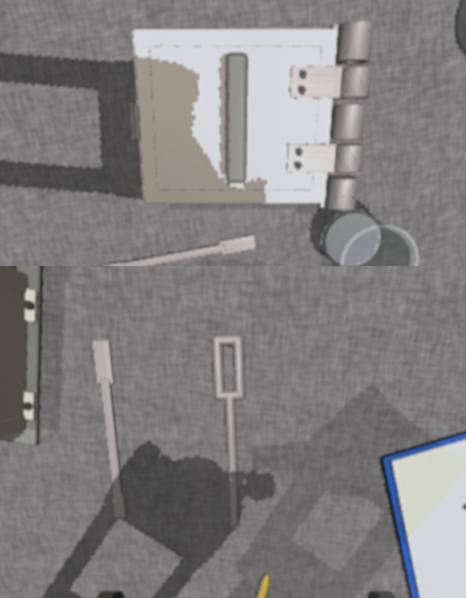

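The montage shows the lid squarely on, its knuckles interleaved with the case's at the right edge. Below it is the steel D-pin, handle at (229,368) and tip at (236,525), with the plain spatula to its left. The pin's apparent length is slightly under the model's, so I'll check it numerically.

```bash
python3 - <<'E'
from h import *
C=load("w8"); im=cv2.imread("pics/w8.png"); g=cv2.cvtColor(im,cv2.COLOR_BGR2GRAY).astype(np.float32)
def rect_img(z,q,X=(-50,190),Y=(-30,30)):
    xs=np.arange(*X,1.); ys=np.arange(*Y,1.); P=[(x,y,z) for y in ys for x in xs]
    u=np.float32([w2px(C,p) for p in case_pts(q,P)]).reshape(len(ys),len(xs),2)
    return xs,ys,cv2.remap(g,u[...,0].copy(),u[...,1].copy(),cv2.INTER_LINEAR)
q=(525.1,-266.6,-3.074)
xs,ys,I=rect_img(8,q)
np.set_printoptions(linewidth=220)
print("across, x -15..15 mean"); print(np.c_[ys,I[:,(xs>-15)&(xs<12)].mean(1)][8:52].round(0).astype(int).tolist())
for lo,hi in((40,60),(80,100),(110,130)):
    a=I[:,(xs>lo)&(xs<hi)].mean(1); k=(ys>-14)&(ys<14); w=np.clip(a[k]-np.median(a),0,None); print(lo,"shaft centre y",(w*ys[k]).sum()/w.sum())
a=I[(abs(ys)<=2)].mean(0); print("along",[(int(x),int(v)) for x,v in zip(xs,a)][::2])
b=I[(abs(abs(ys)-11)<=2)].mean(0); print("sides",[(int(x),int(v)) for x,v in zip(xs,b)][5:100:2])
s=r.sense(); print(s["eef_pos"],s["tcp_rot"])
E
```

```text
across, x -15..15 mean
[[-22, 127], [-21, 127], [-20, 124], [-19, 117], [-18, 109], [-17, 113], [-16, 128], [-15, 148], [-14, 169], [-13, 184], [-12, 185], [-11, 171], [-10, 149], [-9, 128], [-8, 113], [-7, 110], [-6, 117], [-5, 124], [-4, 128], [-3, 129], [-2, 129], [-1, 128], [0, 127], [1, 121], [2, 112], [3, 114], [4, 129], [5, 150], [6, 172], [7, 186], [8, 182], [9, 167], [10, 146], [11, 125], [12, 111], [13, 112], [14, 118], [15, 124], [16, 124], [17, 123], [18, 120], [19, 119], [20, 121], [21, 123]]
40 shaft centre y -2.9673817530352795
80 shaft centre y -1.4645865010124814
110 shaft centre y 1.9678252713186974
along [(-50, 128), (-48, 124), (-46, 122), (-44, 124), (-42, 126), (-40, 124), (-38, 123), (-36, 124), (-34, 124), (-32, 129), (-30, 156), (-28, 182), (-26, 161), (-24, 114), (-22, 89), (-20, 117), (-18, 126), (-16, 124), (-14, 120), (-12, 123), (-10, 122), (-8, 124), (-6, 123), (-4, 126), (-2, 129), (0, 128), (2, 127), (4, 121), (6, 117), (8, 118), (10, 118), (12, 121), (14, 125), (16, 120), (18, 126), (20, 160), (22, 181), (24, 166), (26, 149), (28, 145), (30, 145), (3
[... 810 characters left out ...]
178, 128), (180, 126), (182, 120), (184, 118), (186, 121), (188, 122)]
sides [(-45, 125), (-43, 122), (-41, 123), (-39, 120), (-37, 118), (-35, 120), (-33, 119), (-31, 130), (-29, 150), (-27, 158), (-25, 150), (-23, 146), (-21, 146), (-19, 147), (-17, 146), (-15, 145), (-13, 145), (-11, 146), (-9, 148), (-7, 149), (-5, 148), (-3, 147), (-1, 148), (1, 148), (3, 147), (5, 147), (7, 147), (9, 147), (11, 147), (13, 147), (15, 147), (17, 148), (19, 150), (21, 156), (23, 150), (25, 127), (27, 119), (29, 125), (31, 124), (33, 123), (35, 124), (37, 124), (39, 122), (41, 120), (43, 121), (45, 121), (47, 120), (49, 118)]
[ 446.53304759 -288.33913593  286.12626227] [-1.5836072  -0.01361379 -3.09716135]
```

The pin handle is at about (528,-264.5), pin yaw about -3.05.

```bash
python3 - <<'E'
from h import *
rows((528,-264.5,110),-3.05)
E
```

```text
pos [ 446.5 -288.3  286.1] rot [-1.584 -0.014 -3.097] open 0.999 F [-0.3  0.8 -0.2] t 22.05
5 rows: -1.70 3.50 -0.36 0.15 -0.54 0.15 0; -1.69 3.51 -0.35 0.15 -0.54 0.15 0; -1.68 3.51 -0.35 0.15 -0.54 0.15 0; -1.68 3.52 -0.34 0.15 -0.54 0.15 0; -1.67 3.52 -0.33 0.15 -0.54 0.15 0
```

Emit:
apply_moves(plan="-1.7 2.5 -0.4 0.2 -0.6 0.2 0; -1.7 3.5 -0.4 0.2 -0.6 0.2 0; -1.7 3.5 -0.4 0.2 -0.5 0.1 0; -1.7 3.5 -0.3 0.1 -0.5 0.1 0; -1.6 2.5 -0.3 0.1 -0.5 0.1 0; 0 1 0 0 0 0 0; 0 0 0 0 0 0 0; 0 0 0 0 0 0 0")

```text
clock: 22.85
eef_pos: [536.1, -255.4, 116.3]
tcp_rot: [-1.568, 0.003, -3.025]
contact_force: [-1.1, 0.2, 0.4]
opening: 0.999
```

```bash
python3 - <<'E'
from h import *
im=snap("w9"); C=load("w9"); g=cv2.cvtColor(im,cv2.COLOR_BGR2GRAY).astype(np.float32)
q=(528,-264.5,-3.05); xs=np.arange(-50,60,1.); ys=np.arange(-28,28,1.)
u=np.float32([w2px(C,p) for p in case_pts(q,[(x,y,8) for y in ys for x in xs])]).reshape(len(ys),len(xs),2)
I=cv2.remap(g,u[...,0].copy(),u[...,1].copy(),cv2.INTER_LINEAR)
for lo,hi in((-22,-12),(-5,5),(8,18)):
    a=I[:,(xs>=lo)&(xs<=hi)].mean(1); d=a-np.median(a); L=ys<-1; 
    w=np.clip(d-15,0,None); n=w*(ys<-3); m=w*(ys>=-3); print(lo,"bars",round((n*ys).sum()/n.sum(),2),round((m*ys).sum()/m.sum(),2))
print("along sides",[(int(x),int(v)) for x,v in zip(xs,I[(ys>-16)&(ys<16)].mean(0))][::2])
print("across",[(int(x),int(v)) for x,v in zip(ys,I[:,(xs>-15)&(xs<12)].mean(1))])
rows((528,-264.5,60),-3.05,n=2)
E
```

```text
w9 22.85 [ 536.1 -255.4  116.3] [-1.5683e+00  3.0000e-03 -3.0253e+00]
-22 bars -10.08 9.69
-5 bars -8.36 9.25
8 bars nan nan
along sides [(-50, 139), (-48, 139), (-46, 137), (-44, 135), (-42, 133), (-40, 136), (-38, 133), (-36, 132), (-34, 134), (-32, 129), (-30, 114), (-28, 137), (-26, 169), (-24, 174), (-22, 153), (-20, 134), (-18, 128), (-16, 128), (-14, 125), (-12, 122), (-10, 112), (-8, 100), (-6, 86), (-4, 78), (-2, 81), (0, 80), (2, 81), (4, 83), (6, 79), (8, 76), (10, 76), (12, 80), (14, 84), (16, 86), (18, 84), (20, 93), (22, 104), (24, 113), (26, 114), (28, 108), (30, 100), (32, 100), (34, 100), (36, 102), (38, 101), (40, 98), (42, 99), (44, 102), (46, 104), (48, 103), (50, 106), (52, 110), (54, 112), (56, 116), (58, 120)]
across [(-28, 70), (-27, 69), (-26, 68), (-25, 67), (-24, 66), (-23, 65), (-22, 66), (-21, 67), (-20, 67), (-19, 69), (-18, 70), (-17, 71), (-16, 71), (-15, 76), (-14, 86), (-13, 92), (-12, 95), (-11, 98), (-10, 100), (-9, 102), (-8, 100), (-7, 93), (-6, 82), (-5, 76), (-4, 77), (-3, 78), (-2, 79), (-1, 78), (0, 79), (1, 80), (2, 79), (3, 76), (4, 74), (5, 80), (6, 91), (7, 103), (8, 115), (9, 121), (10, 118), (11, 109), (12, 100), (13, 89), (14, 81), (15, 78), (16, 78), (17, 77), (18, 76), (19, 76), (20, 78), (21, 82), (22, 84), (23, 84), (24, 84), (25, 85), (26, 85), (27, 84)]
pos [ 536.  -255.6  116.6] rot [-1.568e+00  3.000e-03 -3.026e+00] open 1.0 F [-0.3 -0.5 -0.1] t 22.9
2 rows: 0.46 2.83 0.39 -0.08 0.70 -0.09 0; 0.45 2.83 0.40 -0.08 0.70 -0.09 0<stdin>:8: RuntimeWarning: invalid value encountered in scalar divide
```

Centre confirmed to within 1 mm. Descending.

Emit:
apply_moves(plan="0.6 1.5 0.5 -0.1 0.8 -0.1 0; 0.4 2 0.4 -0.1 0.7 -0.1 0; 0 2 0 0 0 0 0; 0 1 0 0 0 0 0; 0 0 0 0 0 0 0; 0 0 0 0 0 0 0")

```text
clock: 23.5
eef_pos: [526.9, -270.2, 53.4]
tcp_rot: [-1.567, 0.007, -3.057]
contact_force: [-0.4, 0.1, -0.3]
opening: 1.0
```

```bash
python3 - <<'E'
from h import *
rows((528,-264.3,20),-3.05,n=2)
E
```

```text
pos [ 526.9 -270.2   53.4] rot [-1.567  0.007 -3.057] open 1.0 F [-0.4  0.1 -0.3] t 23.5
2 rows: -0.07 1.67 -0.30 -0.11 -0.21 -0.19 0; -0.07 1.67 -0.29 -0.11 -0.21 -0.19 0
```

Emit:
apply_moves(plan="-0.1 1.2 -0.4 -0.1 -0.2 -0.3 0; 0 1.2 -0.1 -0.1 -0.2 -0.1 0; 0 1 0 0 0 0 0; 0 0.4 0 0 0 0 0; 0 0 0 0 0 0 0; 0 0 0 0 0 0 0")

```text
clock: 24.1
eef_pos: [528.7, -265.1, 13.5]
tcp_rot: [-1.569, 0.001, -3.049]
contact_force: [0.5, 0.7, -0.0]
opening: 0.999
```

```bash
python3 - <<'E'
from h import *
rows((528,-264.3,3),-3.05,n=1)
E
```

```text
pos [ 528.7 -265.1   13.5] rot [-1.569e+00  1.000e-03 -3.049e+00] open 0.999 F [ 0.5  0.7 -0. ] t 24.1
1 rows: 0.07 1.05 -0.09 -0.08 0.04 -0.07 0
```

Emit:
apply_moves(plan="0.1 0.6 -0.1 -0.1 0 -0.1 0; 0 0.3 0 0 0 0 0; 0 0 0 0 0 0 0.3; 0 0 0 0 0 0 0.4; 0 0 0 0 0 0 0.4")

```text
clock: 24.6
eef_pos: [528.1, -264.5, 4.5]
tcp_rot: [-1.571, 0.0, -3.049]
contact_force: [-0.1, 0.6, -0.1]
opening: 0.604
```

```bash
python3 - <<'E'
from h import *
rows((528,-264.3,3),-3.05,n=1)
E
```

```text
pos [ 528.1 -264.5    4.5] rot [-1.571  0.    -3.049] open 0.604 F [-0.1  0.6 -0.1] t 24.6
1 rows: 0.00 0.15 -0.02 -0.01 0.03 -0.02 0
```

Emit:
apply_moves(plan="0 0.2 0 0 0 0 0.5; 0 0 0 0 0 0 0.7; 0 0 0 0 0 0 0.9; 0 0 0 0 0 0 1; 0 0 0 0 0 0 1; 0 0 0 0 0 0 1; 0 0 0 0 0 0 1", squeeze=90)

```text
clock: 25.3
eef_pos: [528.3, -264.5, 3.3]
tcp_rot: [-1.57, 0.001, -3.05]
contact_force: [-0.4, 0.0, 1.0]
opening: 0.305
```

Gripped. I'll lift a little first, then compute the transit.

Emit:
apply_moves(plan="0 -0.5 0 0 0 0 1; 0 -1.5 0 0 0 0 1; 0 -3 0 0 0 0 1; 0 -4 0 0 0 0 1; 0 -4 0 0 0 0 1; 0 -4 0 0 0 0 1; 0 -4 0 0 0 0 1; 0 -2 0 0 0 0 1; 0 0 0 0 0 0 1")

```text
clock: 26.2
eef_pos: [526.6, -263.8, 249.0]
tcp_rot: [-1.57, 0.002, -3.05]
contact_force: [0.4, -0.5, -2.0]
opening: 0.299
```

```bash
python3 - <<'E'
from h import *
rows((658,222,240),-1.714,grip=1,n=14)
E
```

```text
pos [ 526.6 -263.8  249. ] rot [-1.57e+00  2.00e-03 -3.05e+00] open 0.299 F [ 0.4 -0.5 -2. ] t 26.2
14 rows: -1.25 0.06 -3.37 -0.01 -5.47 -0.00 1; -1.57 0.06 -3.23 -0.01 -5.47 -0.00 1; -1.87 0.06 -3.07 -0.01 -5.47 -0.00 1; -2.15 0.06 -2.88 -0.01 -5.47 -0.00 1; -2.42 0.06 -2.66 -0.01 -5.47 -0.00 1; -2.66 0.06 -2.42 -0.01 -5.47 -0.00 1; -2.88 0.06 -2.15 -0.01 -5.47 -0.00 1; -3.07 0.06 -1.87 -0.01 -5.47 -0.00 1; -3.23 0.06 -1.57 -0.01 -5.47 -0.00 1; -3.37 0.06 -1.25 -0.01 -5.47 -0.00 1; -3.47 0.06 -0.93 -0.01 -5.47 -0.00 1; -3.55 0.06 -0.59 -0.01 -5.47 -0.00 1; -3.59 0.06 -0.25 -0.01 -5.47 -0.00 1; -3.59 0.06 0.09 -0.01 -5.47 -0.00 1
```

Emit:
apply_moves(plan="-1.2 0 -3.4 0 -5.5 0 1; -1.6 0 -3.2 0 -5.5 0 1; -1.9 0 -3.1 0 -5.5 0 1; -2.2 0 -2.9 0 -5.5 0 1; -2.4 0 -2.7 0 -5.5 0 1; -2.7 0 -2.4 0 -5.5 0 1; -2.9 0 -2.2 0 -5.5 0 1; -3.1 0 -1.9 0 -5.5 0 1; -3.2 0 -1.6 0 -5.5 0 1; -3.4 0 -1.2 0 -5.5 0 1; -3.5 0 -0.9 0 -5.5 0 1; -3.5 0 -0.6 0 -5.5 0 1; -3.6 0 -0.2 0 -5.4 0 1; -3.6 0 0.1 0 -5.4 0 1; 0 0 0 0 0 0 1; 0 0 0 0 0 0 1")

```text
clock: 27.8
eef_pos: [638.6, 245.2, 230.4]
tcp_rot: [-1.591, -0.007, -1.656]
contact_force: [-0.6, -0.2, -2.7]
opening: 0.305
```

```bash
python3 - <<'E'
from h import *
rows((658.2,222.1,180),-1.714,grip=1)
E
```

```text
pos [638.6 245.2 230.4] rot [-1.591 -0.007 -1.656] open 0.305 F [-0.6 -0.2 -2.7] t 27.8
2 rows: 1.05 2.51 1.12 0.56 1.67 0.21 1; 1.02 2.51 1.13 0.56 1.67 0.21 1
```

Emit:
apply_moves(plan="0.8 2 1.2 0.6 1.7 0.2 1; 0.8 2.5 1 0.5 1.6 0.2 1; 0.2 2.5 0 0 0 0 1; 0 1.5 0 0 0 0 1; 0 0.5 0 0 0 0 1; 0 0 0 0 0 0 1; 0 0 0 0 0 0 1")

```text
clock: 28.5
eef_pos: [656.1, 218.9, 136.0]
tcp_rot: [-1.574, -0.002, -1.724]
contact_force: [0.1, 0.2, -1.8]
opening: 0.304
```

```bash
python3 - <<'E'
from h import *
im=snap("w10"); rows((658.2,222.1,130.3),-1.714,grip=1,n=2)
# side view of pin
for n in("side","top"): cv2.imwrite(f"pics/{n}1.png",r.grab_frame(n))
s=r.sense(); R=Ro.from_euler("xyz",s["tcp_rot"]).as_matrix(); p=np.array(s["eef_pos"])
for n in("side","top"):
    C=cam(n); print(n,"handle",w2px(C,p+R@[0,-1.7,0]).round(1),"tip",w2px(C,p+R@[170,-1.7,0]).round(1),"end knuckle",w2px(C,(622.6+.1425*64,-25.4+.9898*64,132)).round(1))
a=cv2.resize(cv2.imread("pics/side1.png")[150:250,290:410],None,fx=4,fy=4,interpolation=cv2.INTER_CUBIC)
b=cv2.resize(cv2.imread("pics/top1.png")[100:200,230:390],None,fx=3,fy=3,interpolation=cv2.INTER_CUBIC)
h=max(a.shape[0],b.shape[0]); 
pad=lambda x:cv2.copyMakeBorder(x,0,0,0,480-x.shape[1] if x.shape[1]<480 else 0,cv2.BORDER_CONSTANT)
cv2.imwrite("pics/mont2.png",np.vstack([pad(a)[:300],pad(b)]))
print(a.shape,b.shape)
E
```

```text
w10 28.5 [656.1 218.9 136. ] [-1.5735 -0.0025 -1.7236]
pos [656.3 219.  136.2] rot [-1.573 -0.002 -1.723] open 0.301 F [ 0.6  0.4 -2.1] t 28.55
2 rows: -0.17 0.30 0.07 0.07 -0.27 0.07 1; -0.17 0.30 0.07 0.07 -0.27 0.07 1
side handle [347.8 160.7] tip [348.6 186.7] end knuckle [349.6 190.5]
top handle [245.5 138.8] tip [315.4 147.7] end knuckle [320.9 148. ]
(400, 480, 3) (300, 480, 3)
```

The geometry projections agree. The tip is about 13 mm short of the end knuckle, and the taper gives ±5 mm of catch. Fine-aligning now.

Emit:
apply_moves(plan="0 0.3 0.2 0.1 -0.5 0.1 1; 0 0.2 0 0 0 0 1; 0 0 0 0 0 0 1; 0 0 0 0 0 0 1")

```text
clock: 29.05
eef_pos: [659.6, 219.8, 133.1]
tcp_rot: [-1.568, 0.001, -1.713]
contact_force: [0.3, 0.6, -1.6]
opening: 0.304
```

```bash
cat >> h.py <<'E'
def ins(D=None):
    "pose of held pin relative to the hinge line: D along, lateral e (tool z), z error"
    s=r.sense(); p=np.array(s["eef_pos"]); y=np.array([.1425,.9898]); x=np.array([.9898,-.1425]); d=p[:2]-[622.6,-25.4]
    print("t",round(s["clock"],2),"D",(d@y).round(1),"lat(+tool z)",(d@x).round(1),"z-130.3",(p[2]-130.3).round(1),"yaw err deg",np.degrees(s["tcp_rot"][2]+1.714).round(2),"roll/pitch",np.round(s["tcp_rot"][:2],4),"F along,lat,z",np.r_[np.array(s["contact_force"])[:2]@y,np.array(s["contact_force"])[:2]@x,s["contact_force"][2]].round(1),"T",np.round(s["wrist_torque"],2))
E
python3 -c "
from h import *
ins()"
```

```text
t 29.05 D 247.9 lat(+tool z) 1.7 z-130.3 2.8 yaw err deg 0.06 roll/pitch [-1.5676e+00  1.5000e-03] F along,lat,z [ 0.7  0.2 -1.6] T [0.09 0.04 0.02]
```

Emit:
apply_moves(plan="0 0.25 -0.15 -0.1 0 0 1; 0 0.05 0 0 0 0 1; 0 0 0 0 0 0 1")

```text
clock: 29.35
eef_pos: [657.9, 220.1, 129.9]
tcp_rot: [-1.57, 0.001, -1.713]
contact_force: [0.2, -0.3, -2.4]
opening: 0.302
```

```bash
python3 - <<'E'
from h import *
ins()
im=snap("w11"); C=load("w11")
for n in("side","top"): cv2.imwrite(f"pics/{n}2.png",r.grab_frame(n))
p=np.load("pics/w11.npy"); R=Ro.from_euler("xyz",p[3:]).as_matrix()
print("wrist px handle",w2px(C,p[:3]+R@[0,-1.7,0]).round(0),"front bar",w2px(C,p[:3]+R@[30,-1.7,0]).round(0),"rear bar",w2px(C,p[:3]+R@[-30,-1.7,0]).round(0),"tip",w2px(C,p[:3]+R@[170,-1.7,0]).round(0),"knuckle+y",w2px(C,(631.7,37.9,132)).round(0))
a=cv2.resize(im[180:400,200:440],None,fx=1.6,fy=1.6)
b=cv2.resize(cv2.imread("pics/side2.png")[150:215,310:390],None,fx=4.8,fy=4.8,interpolation=cv2.INTER_CUBIC)
c=cv2.resize(cv2.imread("pics/top2.png")[110:190,230:390],None,fx=4.8,fy=4.8,interpolation=cv2.INTER_CUBIC)[:240]
h=min(a.shape[0],b.shape[0]); ab=np.hstack([a[:h],b[:h]]); print(ab.shape,c.shape)
cv2.imwrite("pics/mont2.png",np.vstack([ab,c[:, :ab.shape[1]]]) if c.shape[1]>=ab.shape[1] else np.vstack([ab,cv2.copyMakeBorder(c,0,0,0,ab.shape[1]-c.shape[1],cv2.BORDER_CONSTANT)]))
E
```

```text
t 29.35 D 248.0 lat(+tool z) -0.0 z-130.3 -0.4 yaw err deg 0.06 roll/pitch [-1.5697e+00  1.4000e-03] F along,lat,z [-0.3  0.3 -2.4] T [ 0.12 -0.03  0.02]
w11 29.35 [657.9 220.1 129.9] [-1.5697e+00  1.4000e-03 -1.7130e+00]
wrist px handle [318. 267.] front bar [318. 316.] rear bar [318. 212.] tip [318. 488.] knuckle+y [318. 503.]
(312, 768, 3) (240, 768, 3)
```

Aligned: lateral 0.0, z -0.4. Advancing.

Emit:
apply_moves(plan="0.6 0 0 0 0 0 1; 0.6 0 0 0 0 0 1; 0.5 0 0 0 0 0 1; 0.5 0 0 0 0 0 1; 0 0 0 0 0 0 1")

```text
clock: 30.0
eef_pos: [654.6, 195.9, 130.1]
tcp_rot: [-1.569, 0.001, -1.713]
contact_force: [0.3, 0.7, -2.5]
opening: 0.298
```

```bash
python3 -c "
from h import *
ins()"
```

```text
t 30.0 D 223.6 lat(+tool z) 0.1 z-130.3 -0.2 yaw err deg 0.05 roll/pitch [-1.5695e+00  1.3000e-03] F along,lat,z [ 0.8  0.2 -2.5] T [0.01 0.02 0.04]
```

Emit:
apply_moves(plan="0.6 0 0 0 0 0 1; 0.6 0 0 0 0 0 1; 0.6 0 0 0 0 0 1; 0.6 0 0 0 0 0 1; 0 0 0 0 0 0 1")

```text
clock: 30.5
eef_pos: [651.1, 169.8, 130.3]
tcp_rot: [-1.569, 0.001, -1.713]
contact_force: [0.3, -0.3, -1.4]
opening: 0.302
```

```bash
python3 -c "
from h import *
ins()"
```

```text
t 30.5 D 197.2 lat(+tool z) 0.4 z-130.3 -0.0 yaw err deg 0.04 roll/pitch [-1.5689e+00  1.3000e-03] F along,lat,z [-0.2  0.3 -1.4] T [ 0.03 -0.03  0.06]
```

Still no contact, and the tip is about 9 mm into the first lid knuckle. Continuing.

Emit:
apply_moves(plan="0.6 0 0 0 0 0 1; 0.6 0 -0.05 0 0 0 1; 0.6 0 0 0 0 0 1; 0.6 0 0 0 0 0 1; 0 0 0 0 0 0 1")

```text
clock: 31.0
eef_pos: [647.1, 144.0, 130.5]
tcp_rot: [-1.568, 0.002, -1.713]
contact_force: [0.1, 0.2, -0.9]
opening: 0.304
```

```bash
python3 -c "
from h import *
ins()"
```

```text
t 31.0 D 171.2 lat(+tool z) 0.1 z-130.3 0.2 yaw err deg 0.06 roll/pitch [-1.5682e+00  1.5000e-03] F along,lat,z [ 0.2  0.1 -0.9] T [-0.02 -0.05  0.05]
```

Emit:
apply_moves(plan="0.6 0 0 0 0 0 1; 0.6 0 0 0 0 0 1; 0.6 0 0 0 0 0 1; 0.6 0 0 0 0 0 1; 0.6 0 0 0 0 0 1; 0 0 0 0 0 0 1")

```text
clock: 31.6
eef_pos: [642.5, 111.6, 130.4]
tcp_rot: [-1.568, 0.001, -1.713]
contact_force: [-0.1, 1.0, -1.9]
opening: 0.304
```

```bash
python3 -c "
from h import *
ins()"
```

```text
t 31.6 D 138.4 lat(+tool z) 0.2 z-130.3 0.1 yaw err deg 0.06 roll/pitch [-1.5682e+00  1.5000e-03] F along,lat,z [ 0.9 -0.3 -1.9] T [-0.07 -0.05  0.07]
```

Emit:
apply_moves(plan="0.6 0 0 0 0 0 1; 0.6 0 0 0 0 0 1; 0.6 0 0 0 0 0 1; 0.6 0 0 0 0 0 1; 0.6 0 0 0 0 0 1; 0.3 0 0 0 0 0 1; 0 0 0 0 0 0 1")

```text
clock: 32.3
eef_pos: [637.4, 75.8, 130.4]
tcp_rot: [-1.568, 0.002, -1.713]
contact_force: [0.4, -0.2, -1.3]
opening: 0.303
```

```bash
python3 -c "
from h import *
ins()"
```

```text
t 32.3 D 102.3 lat(+tool z) 0.2 z-130.3 0.1 yaw err deg 0.03 roll/pitch [-1.5682  0.0016] F along,lat,z [-0.1  0.5 -1.3] T [ 0.11 -0.12  0.06]
```

Emit:
apply_moves(plan="0.3 0 0 0 0 0 1; 0.2 0 0 0 0 0 1; 0.1 0 0 0 0 0 1; 0 0 0 0 0 0 1")

```text
clock: 32.7
eef_pos: [636.5, 69.7, 130.4]
tcp_rot: [-1.568, 0.002, -1.713]
contact_force: [0.7, 0.3, -1.6]
opening: 0.304
```

```bash
python3 -c "
from h import *
ins()"
```

```text
t 32.7 D 96.1 lat(+tool z) 0.2 z-130.3 0.1 yaw err deg 0.04 roll/pitch [-1.5682  0.0017] F along,lat,z [ 0.4  0.7 -1.6] T [ 0.04 -0.1   0.04]
```

Now press on in small steps until the handle meets the knuckle.

Emit:
apply_moves(plan="0.2 0 0 0 0 0 1; 0.15 0 0 0 0 0 1; 0.1 0 0 0 0 0 1")

```text
clock: 33.0
eef_pos: [636.4, 68.4, 130.5]
tcp_rot: [-1.568, 0.007, -1.714]
contact_force: [1.0, 4.8, -2.1]
opening: 0.296
```

Emit:
apply_moves(plan="0.2 0 0 0 0 0 1; 0.2 0 0 0 0 0 1")

```text
clock: 33.2
eef_pos: [636.3, 68.3, 130.5]
tcp_rot: [-1.567, 0.013, -1.714]
contact_force: [1.2, 10.3, -3.1]
opening: 0.301
```

The handle met the knuckle at D=94.7 (nominal 94), with 10 N along the pin and no further motion. Releasing.

Emit:
apply_moves(plan="0 0 0 0 0 0 0.8; 0 0 0 0 0 0 0.6; 0 0 0 0 0 0 0.4; 0 0 0 0 0 0 0.2; 0 0 0 0 0 0 0.2; 0 -1 0 0 0 0 0.2; 0 -2 0 0 0 0 0.2; -1 -3 0 0 0 0 0.2; -1 -4 0 0 0 0 0.2; 0 -4 0 0 0 0 0.2; 0 -3 0 0 0 0 0.2; 0 0 0 0 0 0 0.2; 0 0 0 0 0 0 0.2", squeeze=30)

```text
clock: 34.5
eef_pos: [637.9, 85.8, 312.6]
tcp_rot: [-1.565, 0.013, -1.715]
contact_force: [0.0, 0.3, -0.5]
opening: 0.798
```

```bash
python3 - <<'E'
from h import *
ins(); im=snap("w12")
for n in("side","top"): cv2.imwrite(f"pics/{n}3.png",r.grab_frame(n))
# movement of bystanders: difference of fixed views from the start
for n in("side","top"):
    d=cv2.absdiff(cv2.GaussianBlur(cv2.imread(f"pics/{n}0.png"),(5,5),0),cv2.GaussianBlur(cv2.imread(f"pics/{n}3.png"),(5,5),0)).max(2)
    k,l,st,c=cv2.connectedComponentsWithStats((d>45).astype(np.uint8)); print(n,[tuple(map(int,s)) for s in st[1:] if s[4]>12])
a=cv2.resize(cv2.imread("pics/side3.png")[150:310,260:440],None,fx=2.2,fy=2.2,interpolation=cv2.INTER_CUBIC)
b=cv2.resize(cv2.imread("pics/top3.png")[110:270,230:410],None,fx=2.2,fy=2.2,interpolation=cv2.INTER_CUBIC)
c=im[160:400,:]; c=cv2.resize(c,(792,297)); ab=np.hstack([a,b]); print(ab.shape)
cv2.imwrite("pics/final.png",cv2.resize(np.vstack([ab,c[:, :792]])if ab.shape[1]==792 else np.vstack([ab,cv2.resize(c,(ab.shape[1],240))]),None,fx=.9,fy=.9))
E
```

```text
t 34.5 D 112.3 lat(+tool z) -0.8 z-130.3 182.3 yaw err deg -0.03 roll/pitch [-1.5654  0.0128] F along,lat,z [ 0.3 -0.  -0.5] T [ 0.04 -0.03  0.03]
w12 34.5 [637.9  85.8 312.6] [-1.5654  0.0128 -1.7146]
side [(30, 0, 17, 57, 423), (41, 0, 8, 7, 40), (42, 0, 56, 180, 4684), (77, 0, 40, 150, 3195), (161, 0, 14, 21, 221), (176, 0, 17, 19, 132), (206, 0, 5, 6, 20), (236, 0, 26, 12, 172), (264, 0, 46, 27, 760), (341, 0, 37, 65, 947), (112, 5, 6, 39, 183), (136, 4, 4, 5, 14), (208, 4, 10, 26, 183), (43, 10, 12, 45, 297), (324, 10, 30, 34, 707), (275, 15, 7, 8, 35), (178, 22, 16, 7, 68), (144, 28, 16, 12, 59), (170, 28, 6, 13, 25), (134, 33, 9, 8, 38), (153, 42, 5, 26, 70), (200, 42, 5, 14, 41), (169, 47, 5, 23, 42), (111, 48, 5, 35, 147), (194, 49, 25, 56, 743), (329, 51, 40, 73, 1350), (143, 63, 8, 7, 46), (151, 70, 6, 15, 40), (155, 73, 17, 63, 144), (110, 88, 4, 36, 85), (369, 100, 7, 5, 28), (60, 117, 9, 40, 134), (143, 124, 10, 6, 49), (143, 139, 82, 53, 2081), (106, 157, 34, 15, 295), (98, 158, 6, 14, 56), (139, 163, 6, 6, 25), (352, 166, 5, 3, 13), (104, 168, 48, 37, 1391), (280, 174
[... 1254 characters left out ...]
264, 9, 89, 465), (319, 265, 47, 18, 407), (355, 264, 79, 136, 3307), (285, 266, 22, 18, 198), (308, 266, 8, 7, 25), (359, 278, 18, 12, 75), (301, 280, 17, 11, 62), (315, 282, 53, 70, 1297), (284, 287, 4, 6, 13), (280, 292, 16, 13, 85), (304, 298, 18, 25, 255), (287, 303, 14, 17, 86), (442, 318, 14, 40, 297), (284, 329, 24, 15, 208), (314, 328, 5, 9, 31), (338, 345, 13, 7, 54), (302, 346, 17, 9, 63), (353, 346, 6, 7, 26), (265, 351, 46, 49, 1495), (53, 360, 20, 17, 151), (426, 362, 8, 17, 69), (305, 367, 73, 33, 1678), (119, 374, 46, 26, 534), (71, 377, 22, 14, 139), (419, 376, 14, 8, 42), (0, 379, 4, 11, 33), (434, 387, 8, 10, 31), (0, 388, 53, 12, 330), (118, 395, 10, 5, 28)]
(352, 792, 3)
```

View pics/final.png

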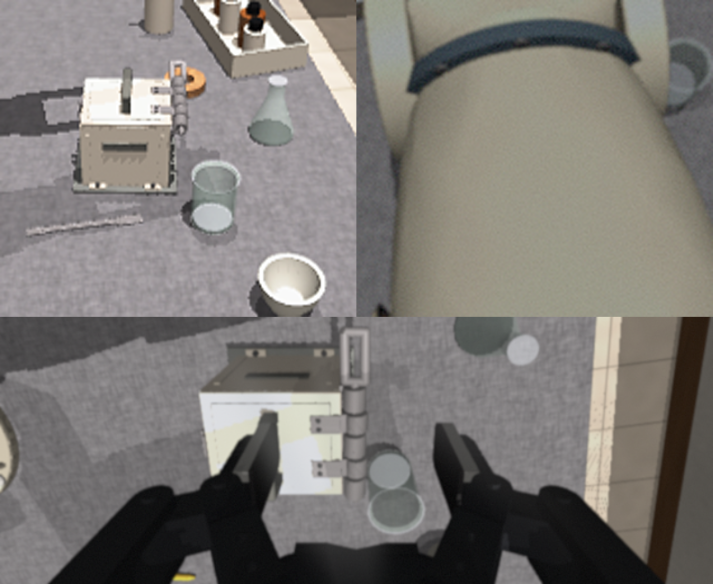

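The final picture shows the lid square on the case and the pin through all five knuckles. Its handle is against the end knuckle at (355,355), and the tip shows past the far end. The side view shows no change at the beaker, mortar, conical flask, spatula or wash bottle. Handing in.

```bash
python3 -c "
from rig import r
print(r.sign_off())"
```

```text
the job is handed in; nothing more can be done
None
```

The job is done and handed in at about 35 s of the 66 s allowed. The flask is in the case's cork ring, the lid is on, and the steel hinge pin is fully home. I put the pin in from the +y end, because the beaker crowds the other end.

What the checks showed:
- **Flask:** it met the ring at the expected height with about 2 N. Seen from above, its mouth was about 3 mm off centre, so it leans roughly 2–3°. I did not correct this, and the lid now covers it.
- **Lid:** it lies about 1.2 mm in x and 0.2 mm in y from the case centre, with no measurable turn, which is within the play. The knuckles interleave. While seating it I pressed briefly with about 46 N at the wrist, with the lid held between the fingers. That is well under the 120 N wrist limit, but above the 40 N allowed for the arm or gripper body.
- **Pin:** it slid in without side force and stopped 94.7 mm from the hinge middle (nominal 94 mm) at about 10 N. The last pictures, taken after release, show its handle against the end knuckle.
- **Bystanders:** comparing the side view before and after showed no change at the beaker, mortar, conical flask, spatula or wash bottle. The top view could not confirm this because the arm blocked it.

One measurement disagreed: the pin looked 3–13 % smaller than its stated size in one wrist view. A closer view confirmed where the handle was, and the grasp held.

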